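# Load and lock a shielded test chassis, then start the test

### The arm

A 6-joint arm with a two-finger parallel gripper is mounted at the origin on the work surface. World frame = base frame: x ahead of the robot, y to its left, z up, the work surface at z = 0. Lengths are in mm, angles in degrees, forces in N, time in s.
With the tool pointing down it reaches from about 300 to 850 mm from the base axis. Payload 4.2 kg.
Tool frame: the origin (TCP) lies at the very end of the fingers, on their centre line; the grasp point (between the pads) lies 19 mm behind it (env.grasp_offset is the distance from the TCP to the grasp point, in mm); z points along the fingers, y is the line along which they close (so a half turn about z gives the same grasp; the last joint's range is limited). The gripper opens to 91 mm and grips with 3 to 60 N. Pads are 32 mm wide; open, the fingers measure 118 mm over their backs; the gripper's body (76 mm by 178 mm) begins 60 mm behind the grasp point.
Start: joints at [-72.938, 18.312, 89.639, -0, 72.044, -1.146], TCP at [179.678, -546.223, 213.976] pointing down, gripper open.
Joint ranges: [-177.97, 177.97], [-48.28, 115.42], [12.27, 149.76], [-77.06, 257.06], [2.81, 150.46], [-146.56, 146.56]. Speed limits (degrees/s): [147.25, 147.25, 180, 180, 180, 180].

### API

Orientations are given as [roll, pitch, yaw] about the fixed x, y, z axes, in that order (R = Rz(yaw) Ry(pitch) Rx(roll)).
In Python, from workcell import env gives the robot as it stands. The module is installed in compiled form; this text tells all that it offers.
- The arm moves only by the tool send_rows, never from a script. Its argument "motion" is a list of rows, each an object of numbers: "tx", "ty", "tz": the shift along the tool's x, y, z in units of 500 mm (1.0 is 500 mm); "rx", "ry", "rz": the turn, a rotation vector about the tool's x, y, z in units of 30 degrees (1.0 is 30 degrees); "gripper": the closure, from -1 (fully open) to 1 (shut). In form: [{"tx": .., "ty": .., "tz": .., "rx": .., "ry": .., "rz": .., "gripper": ..}, ...]. A call has 1 to 12 rows; each row shifts and turns the commanded pose from where the row before left it, along the tool's axes as they then stand; what a row does not reach is not made up. A row lasts 1/8 s, in which the tool goes at most 62.5 mm and 10.7 degrees, less where a joint would pass 70% of its speed; a pose out of reach is approached as far as the arm can. A call with a number of a shift or a turn outside -1 to 1 is refused whole. A call with a gripper value outside its range is refused whole. The fingers move at their own pace and stop on an object; "grip_force" is the grip in N (left out, the last holds). Time passes only in rows, so rows that do not move let the fingers close. It gives the time, the measured TCP pose, the force, the opening and the grip force at its end, in the units of the state.
- env.state(): the state, without advancing time (a new reading comes with each control period).
- env.grab_frame(name): name is "side" or "top" or "wrist"; returns a dict with "frame" (480x640x3 uint8, red, green, blue), "vertical_fov" (degrees; the focal length in pixels is half the picture's height over the tangent of half this angle, whatever the lens; pixels are square), "cx", "cy" (the principal point, pixels), "rvec" (rotation vector, rad) and "tvec" (3), from world to camera coordinates, as OpenCV has them; the wrist camera has in their place "T_tool_cam" (4x4, takes a point from camera to tool coordinates, whose origin is the TCP and whose axes are the flange's). Camera axes: x right, y down, z forward; pixel columns grow to the right and rows downward; lengths in mm; the calibration is good to about 2 mm. A picture is of the moment at which its call begins: read the wrist's pose just before it. There is no depth.
- env.job_done(): hands the job in; it is judged then, once.
The state is a dict: "time_s": time; "qpos": joint angles; "qvel": joint speeds; "effort": joint torques, N m; "ee_pos": TCP position; "ee_rot": TCP orientation; "force": force on the tool from outside, world axes, zero at the start; "torque": the same for the moment, N m; "gripper_width": finger opening in mm; "gripper_force": force on a finger pad.
Only numpy, scipy, OpenCV 4.12 (cv2) and the standard library are available. Lean on these libraries where they do the work, as an engineer would, in place of code of your own. Each camera call takes 0.05 s, during which the arm holds its last target. There are 200 camera calls.

### The job

Set the aluminium power module flat in the nest of the open test chassis and let go of it, then shut the chassis lid fully. Secure the lid with every yellow quarter-turn lock on the bench: each goes through a lid slot of its own, flange down on the lid, and is turned a quarter turn so its head lies square across the slot. When all are locked, press the red start plunger down to its stop, keep it there for a second and let it come up again; leave the other things on the bench where they are.

Things in the scene. Friction and masses are not known exactly. Their poses are not given: they have to be found in the camera images.
- module: Power module: aluminium block 90 (x) x 60 (y) x 25 mm with a black rib on top to hold it by, 60 (x) x 16 (y) mm, from z = 25 to 47 mm. Origin: centre of its underside, z up. 0.25 kg. Starts on the bench beside the chassis.
- chassis: Grey open box with the lid on it, fixed to the bench, 260 (x) x 200 (y) x 70 mm, walls 5 mm; origin under its centre, z up. The lid hinges on its +y side; a slotted ledge, 66 mm wide with its top at 70 mm, runs inside the -y wall, and the plunger stands outside that wall.
- nest (a point): Centre of the green bed inside the chassis on which the module's underside rests, 15 mm above the bench, 35 mm from the chassis' centre towards the hinge; axes as the chassis. Module x goes along nest x, either way round. Black lips 10 mm high frame it, leaving 5 mm of play all round.
- lid (a joint): Lid angle in rad: 0 shut (level on the chassis), 1.6 to 1.85 at the start (standing open), at most 1.9. Lid 260 x 195 x 8 mm, blue with a clear window and an aluminium strip that holds the slots. Stiff hinge (0.6 N m): it stays where it is left and must be pushed all the way down.
- lid_hinge (a point): Middle of the hinge line, at the lid's lower face, 70 mm above the bench. Turns with the lid: x along the hinge, -y across the lid to the free edge (195 mm away), z out of the lid's upper (outer) face. The lid opens by lifting its free edge, swinging over to the chassis' +y side.
- lid_tab (a point): Middle of the upper face of the red tab on the lid's free edge, 206 mm from the hinge and 8 mm out along z; tab 60 mm along x, 22 mm across, 8 mm thick. Axes as lid_hinge.
- slot1 (a point): Centre of one of three like slots near the lid's free edge, on the lid's upper face; moves with the lid. x along the slot, z out of the lid's upper face. 65 (x) x 31 mm; lid 8 mm thick. Under the shut lid lies an 8 mm ledge with 68 x 34 mm slots, with room below for the head to turn either way. Slots 84 mm apart along x. Any lock fits any slot, either way round.
- slot2 (a point): Centre of one of three like slots near the lid's free edge, on the lid's upper face; moves with the lid. x along the slot, z out of the lid's upper face. 65 (x) x 31 mm; lid 8 mm thick. Under the shut lid lies an 8 mm ledge with 68 x 34 mm slots, with room below for the head to turn either way. Slots 84 mm apart along x. Any lock fits any slot, either way round.
- slot3 (a point): Centre of one of three like slots near the lid's free edge, on the lid's upper face; moves with the lid. x along the slot, z out of the lid's upper face. 65 (x) x 31 mm; lid 8 mm thick. Under the shut lid lies an 8 mm ledge with 68 x 34 mm slots, with room below for the head to turn either way. Slots 84 mm apart along x. Any lock fits any slot, either way round.
- lock1: T-lock, starts standing on its head. Origin: centre of the head's underside; z up, x along the head. Steel head 60 (x) x 26 x 10 mm; shank 16 mm round, z 10-30; black flange 38 mm round, z 30-36; yellow wing to pinch, 50 (x) x 14 (y) mm, z 36-70. 0.19 kg, mostly in the head. Home: flange on the shut lid, origin 30 mm below the slot point, head square across the slot. 2 or 3 present; None if absent.
- lock2: T-lock, starts standing on its head. Origin: centre of the head's underside; z up, x along the head. Steel head 60 (x) x 26 x 10 mm; shank 16 mm round, z 10-30; black flange 38 mm round, z 30-36; yellow wing to pinch, 50 (x) x 14 (y) mm, z 36-70. 0.19 kg, mostly in the head. Home: flange on the shut lid, origin 30 mm below the slot point, head square across the slot. 2 or 3 present; None if absent.
- lock3: T-lock, starts standing on its head. Origin: centre of the head's underside; z up, x along the head. Steel head 60 (x) x 26 x 10 mm; shank 16 mm round, z 10-30; black flange 38 mm round, z 30-36; yellow wing to pinch, 50 (x) x 14 (y) mm, z 36-70. 0.19 kg, mostly in the head. Home: flange on the shut lid, origin 30 mm below the slot point, head square across the slot. 2 or 3 present; None if absent.
- plunger (a joint): Travel of the red start plunger in m: 0 up, 0.015 pressed to its stop (straight down); spring of 3 N at the top to 9 N at the stop; comes up by itself.
- plunger_top (a point): Centre of the top of the red mushroom head of the plunger, 40 mm across, on a small pedestal outside the chassis' -y wall; 96 mm above the bench when up. Moves with it.
- multimeter: Yellow multimeter 150 x 75 x 32 mm, lying flat; origin under its centre. Not part of the job: leave it where it is.
- driver: Screwdriver with red handle, 190 mm long, lying flat. Not part of the job: leave it where it is.
- flux: Small jar, 40 mm across and 80 mm tall, upright; origin under its centre. Not part of the job: leave it where it is.
- spool: Blue wire spool, 64 mm across and 50 mm tall, upright; origin under its centre. Not part of the job: leave it where it is.
- tape: Roll of black tape, 90 mm across and 22 mm tall, flat; origin under its centre. Not part of the job: leave it where it is.
- mug: White mug, 80 mm across and 90 mm tall, upright; origin under its centre. Not part of the job: leave it where it is.

How it is judged:
By the outcome, as a careful person would: the job done as asked, in the order asked, and still so for the second after the job is handed in, with the robot touching nothing.
Of lock1, lock2, lock3 only 2 to 3 are there at a start; the rules pass over those that are not, and their reading is None.
At some moment in a run one of lock1, lock2, lock3, module may be knocked a few centimetres aside while the robot is not near it.
It also fails if it takes over 210 s, if anything falls off the work surface, if the arm or the gripper's body presses on something with over 40 N, if the wrist force passes 120 N, or if a joint passes its speed limit or range.

## Working session

There is one attempt and no reset: what is moved stays moved. The work goes in short steps, Python scripts to look and compute and a tool call to move; the robot and the scene stay as the last step left them, time stands still between calls to the robot, and variables do not carry over. Pictures are saved under pics/ and viewed, at most 14 in all, crops included, and the job is handed in when it is done.

Besides the shell and the picture viewer there is one more tool, called after "Call:" in YAML: its name, and indented under it one key for each argument. send_rows: Moves the arm, as the interface text tells. Shifts and turns lie within -1 to 1; 1 stands for 500 mm of shift or 30 degrees of turn. Its arguments: {"type":"object","properties":{"motion":{"type":"array"},"grip_force":{"type":"number"}},"required":["motion"]}

```bash
mkdir -p pics; ls; cat > h.py <<'E'
import numpy as np, cv2
from scipy.spatial.transform import Rotation as R
from workcell import env
def grab(n):
    s=env.state(); g=env.grab_frame(n); f=g["frame"]
    fl=240/np.tan(np.radians(g["vertical_fov"])/2)
    if n=="wrist":
        T=np.eye(4);T[:3,:3]=R.from_euler('xyz',s["ee_rot"],degrees=True).as_matrix();T[:3,3]=s["ee_pos"]
        W=T@np.array(g["T_tool_cam"])
    else:
        M=np.eye(4);M[:3,:3]=cv2.Rodrigues(np.array(g["rvec"],float))[0];M[:3,3]=np.ravel(g["tvec"]);W=np.linalg.inv(M)
    return f,dict(W=W,f=fl,c=np.array([g["cx"],g["cy"]]))
def ray(c,u):
    d=c["W"][:3,:3]@np.array([(u[0]-c["c"][0])/c["f"],(u[1]-c["c"][1])/c["f"],1.]); return c["W"][:3,3],d/np.linalg.norm(d)
def onz(c,u,z):
    o,d=ray(c,u); return o+d*(z-o[2])/d[2]
def proj(c,p):
    q=np.linalg.inv(c["W"])@np.append(p,1); return c["f"]*q[:2]/q[2]+c["c"]
def tri(c1,u1,c2,u2):
    a,d=ray(c1,u1);b,e=ray(c2,u2)
    t=np.linalg.lstsq(np.c_[d,-e],b-a,rcond=None)[0];p,q=a+d*t[0],b+e*t[1]
    return (p+q)/2,np.linalg.norm(p-q)
def save(n,f): cv2.imwrite("pics/"+n+".png",cv2.cvtColor(f,cv2.COLOR_RGB2BGR))
E
python3 - <<'E'
from h import *
print(env.state())
for n in("top","side"):
    f,c=grab(n);save(n+"0",f);print(n,c)
E
```

```text
pics
{'time_s': 0.0, 'qpos': array([-7.29362017e+01,  1.83514272e+01,  8.97078977e+01, -1.31037767e-03,
        7.20431378e+01, -1.14708175e+00]), 'qvel': array([ 0.03084415, -0.01483077, -0.03421229, -0.02623542,  0.15002524,
        0.11207767]), 'effort': array([-5.51196244e-04, -4.12463880e+01, -2.31978089e+01,  7.25805270e-02,
        4.56652581e-02, -1.57683462e-04]), 'ee_pos': array([ 179.52769829, -545.71268064,  213.11231866]), 'ee_rot': array([-1.79897533e+02, -8.05628196e-04,  1.82112844e+01]), 'force': array([ 0.10778711, -0.83510285, -1.20695976]), 'torque': array([-0.06029304, -0.0304166 ,  0.04600163]), 'gripper_force': 0.0, 'gripper_width': 91.20453505345274}
top {'W': array([[-2.85224982e-02, -9.97236404e-01,  6.86004514e-02,
         4.99282830e+02],
       [-9.99592852e-01,  2.84021437e-02, -2.72933555e-03,
        -1.25092875e+01],
       [ 7.73392894e-04, -6.86503683e-02, -9.97640481e-01,
         1.20031898e+03],
       [ 0.00000000e+00,  0.00000000e+00,  0.00000000e+00,
         1.00000000e+00]]), 'f': np.float64(490.30787362512297), 'c': array([318.51740847, 237.51811987])}
side {'W': array([[-9.51974863e-01, -2.30653561e-01,  2.01352415e-01,
         3.01760903e+02],
       [-3.05950568e-01,  6.91386328e-01, -6.54506833e-01,
         8.48237306e+02],
       [ 1.17520248e-02, -6.84677939e-01, -7.28750993e-01,
         1.03409738e+03],
       [ 0.00000000e+00,  0.00000000e+00,  0.00000000e+00,
         1.00000000e+00]]), 'f': np.float64(520.7722475035565), 'c': array([317.69702516, 235.96069472])}
```

View pics/top0.png

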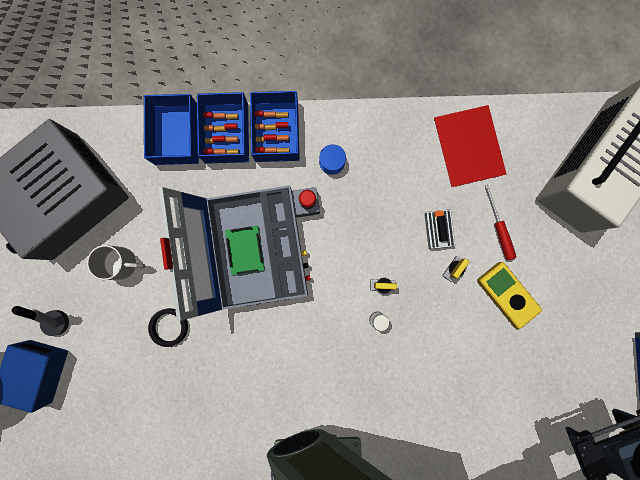

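View pics/side0.png

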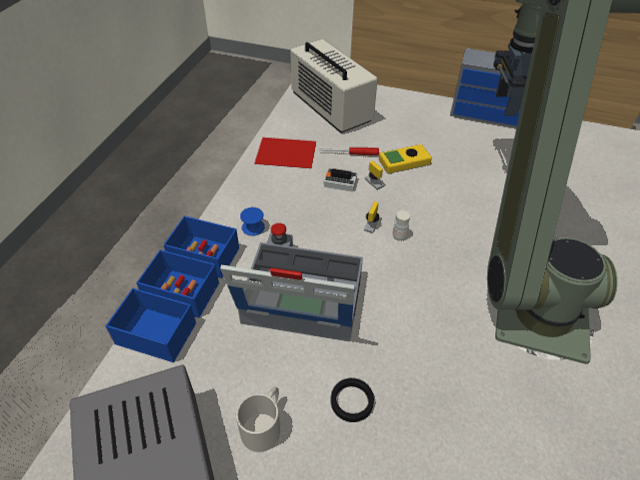

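The top view shows the chassis at about (255,250), nest (245,250), plunger (307,199), module (440,229), and two locks at (384,286) and (456,269). The lid stands open to the left with its tab at (167,253). The side view agrees: two locks, with the module upright.

```bash
cat >> h.py <<'E'
def blobs(f,lo,hi,roi=None,amin=30):
    h=cv2.cvtColor(f,cv2.COLOR_RGB2HSV);m=cv2.inRange(h,np.array(lo),np.array(hi))
    if roi: k=np.zeros_like(m);k[roi[1]:roi[3],roi[0]:roi[2]]=255;m&=k
    cs=[x for x in cv2.findContours(m,cv2.RETR_EXTERNAL,cv2.CHAIN_APPROX_NONE)[0] if cv2.contourArea(x)>amin]
    return sorted(cs,key=cv2.contourArea,reverse=True)
def rect(c,cnt,z):
    p=np.array([onz(c,u,z)[:2] for u in cv2.boxPoints(cv2.minAreaRect(cnt))])
    a,b=p[1]-p[0],p[2]-p[1]
    if np.linalg.norm(a)<np.linalg.norm(b): a,b=b,a
    return p.mean(0).round(1),round(np.degrees(np.arctan2(a[1],a[0]))%180,1),np.round([np.linalg.norm(a),np.linalg.norm(b)],1)
E
python3 - <<'E'
from h import *
f,c=grab("top"); g,d=grab("side")
Y=([20,120,120],[34,255,255]);RD=([0,160,110],[6,255,255])
for b in blobs(f,*Y,roi=(360,245,475,300)): print("lock",rect(c,b,70),cv2.minAreaRect(b))
for b in blobs(f,[45,120,80],[75,255,255],roi=(215,210,280,290)): print("nest",rect(c,b,15),cv2.minAreaRect(b))
for b in blobs(f,*RD,roi=(290,180,325,215)): print("plunger",rect(c,b,96))
for b in blobs(f,[0,0,0],[180,255,45],roi=(420,200,460,255)): print("blk",rect(c,b,47),cv2.minAreaRect(b))
for b in blobs(f,*RD,roi=(155,230,180,275)): ut=np.array(cv2.minAreaRect(b)[0]);print("tab",ut)
for b in blobs(g,*RD,roi=(265,262,310,282)): us=np.array(cv2.minAreaRect(b)[0]);print("tabs",us,tri(c,ut,d,us))
for u in [(292,187),(311,300),(311,186)]: print(u,onz(c,u,70))
for n,b in(("top",f[130:330,150:350]),("mod",f[190:310,360:480])): save("c"+n,cv2.resize(b,None,fx=3 if n=="top" else 5,fy=3 if n=="top" else 5,interpolation=cv2.INTER_CUBIC))
E
```

```text
lock (array([ 462.3, -166.2]), np.float64(88.4), array([48.2, 11.4])) ((385.5, 285.5), (5.0, 21.0), 90.0)
lock (array([ 497.2, -340.9]), np.float64(142.0), array([48.3, 13.3])) ((460.8040771484375, 268.0743408203125), (5.812381744384766, 20.808326721191406), 35.53767776489258)
nest (array([555.7, 164.9]), np.float64(7.4), array([109.6,  80.1])) ((244.1593475341797, 250.05162048339844), (45.21125793457031, 33.077022552490234), 81.38435363769531)
plunger (array([667.,   8.]), np.float64(88.4), array([36.4, 34.3]))
blk (array([ 592.2, -307.5]), np.float64(4.5), array([59.3, 20.6])) ((441.9077453613281, 228.26156616210938), (25.055015563964844, 8.6824312210083), 82.87498474121094)
tab [163.57423401 253.05677795]
tabs [285.02200317 271.35333252] (array([540.99417669, 276.41017946, 279.70255535]), np.float64(1.3293637134108645))
(292, 187) [696.55827952  42.72299893  70.        ]
(311, 300) [434.09182266   5.70320726  70.        ]
(311, 186) [697.65190449  -1.53962243  70.        ]
```

View pics/ctop.png

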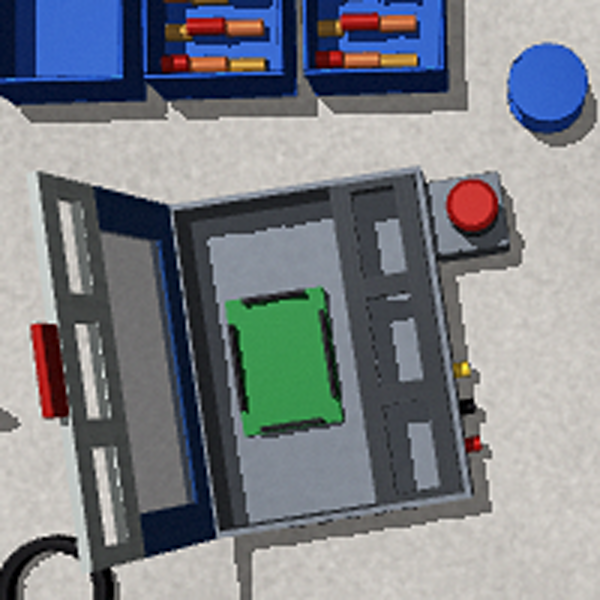

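```bash
cat >> h.py <<'E'
def plan(x,y,z,yaw):
    "print: rotation first (rz), then shift in tool axes, in send units, for the tool pointing down"
    s=env.state();p=np.array(s["ee_pos"]);r=R.from_euler('xyz',s["ee_rot"],degrees=True)
    d=(yaw-s["ee_rot"][2]+180)%360-180
    a=np.radians(yaw);T=np.array([[np.cos(a),np.sin(a),0],[np.sin(a),-np.cos(a),0],[0,0,-1]])
    v=T@(np.array([x,y,z])-p)
    print("t",round(s["time_s"],2),"at",p.round(1),np.round(s["ee_rot"],2),"rz",round(-d/30,3),"rows",int(np.ceil(abs(d)/10)),"shift mm",v.round(1),"units",(v/500).round(4),"rows",int(np.ceil(np.linalg.norm(v)/50)))
E
python3 - <<'E'
from h import *
print(np.round(env.grab_frame("wrist")["T_tool_cam"],3))
plan(592,-307,220,94.5)
E
```

```text
[[-0.00000e+00 -9.58000e-01 -2.86000e-01  8.24330e+01]
 [ 1.00000e+00 -0.00000e+00  1.00000e-03  2.30000e-02]
 [-1.00000e-03 -2.86000e-01  9.58000e-01 -1.70264e+02]
 [ 0.00000e+00  0.00000e+00  0.00000e+00  1.00000e+00]]
t 0.25 at [ 179.6 -546.   213.6] [-179.96   -0.     18.21] rz -2.543 rows 8 shift mm [205.9 429.8  -6.4] units [ 0.4118  0.8597 -0.0129] rows 10
```

Call:
send_rows:
  motion:
    - {"rz": -0.318}
    - {"rz": -0.318}
    - {"rz": -0.318}
    - {"rz": -0.318}
    - {"rz": -0.318}
    - {"rz": -0.318}
    - {"rz": -0.318}
    - {"rz": -0.318}

```text
invalid input at $.motion[0]: expected keys tx, ty, tz, rx, ry, rz, gripper
```

Call:
send_rows:
  motion:
    - {"tx": 0.04,"ty": 0.086}
    - {"tx": 0.04,"ty": 0.086}
    - {"tx": 0.04,"ty": 0.086}
    - {"tx": 0.04,"ty": 0.086}
    - {"tx": 0.04,"ty": 0.086}
    - {"tx": 0.042,"ty": 0.086}
    - {"tx": 0.042,"ty": 0.086,"tz": 0.016}
    - {"tx": 0.042,"ty": 0.086,"tz": 0.016}
    - {"tx": 0.042,"ty": 0.086,"tz": 0.016}
    - {"tx": 0.042,"ty": 0.086,"tz": 0.016}
    - {}
    - {}

```text
invalid input at $.motion[0]: expected keys tx, ty, tz, rx, ry, rz, gripper
```

```bash
python3 - <<'E'
from h import *
f,c=grab("wrist");save("w1",f);print(env.state()["ee_pos"],env.state()["ee_rot"])
print(proj(c,np.array([592,-307,47])))
E
```

```text
[ 179.63027209 -546.06952676  213.68299736] [-1.79969690e+02  9.01867601e-04  1.82105291e+01]
[ 136.36302262 -634.11082172]
```

View pics/w1.png

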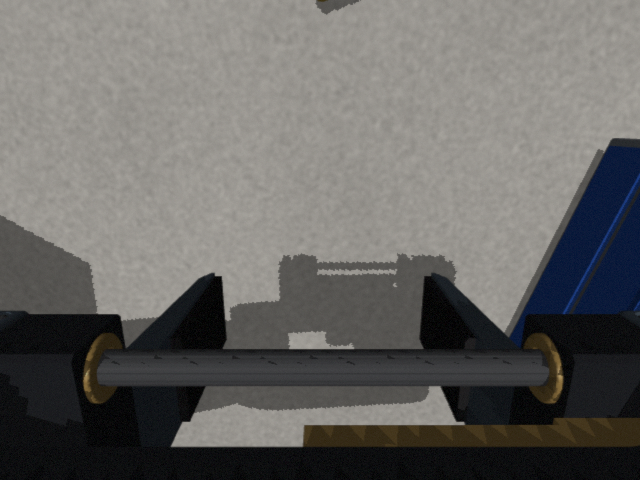

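The arm hasn't moved: every row needs all its keys. The picture shows only the fingers (tips near (215,280) and (430,280)) and bare bench. I'll resend the move with full rows.

Call:
send_rows:
  motion:
    - {"tx": 0,"ty": 0,"tz": 0,"rx": 0,"ry": 0,"rz": -0.318,"gripper": -1}
    - {"tx": 0,"ty": 0,"tz": 0,"rx": 0,"ry": 0,"rz": -0.318,"gripper": -1}
    - {"tx": 0,"ty": 0,"tz": 0,"rx": 0,"ry": 0,"rz": -0.318,"gripper": -1}
    - {"tx": 0,"ty": 0,"tz": 0,"rx": 0,"ry": 0,"rz": -0.318,"gripper": -1}
    - {"tx": 0,"ty": 0,"tz": 0,"rx": 0,"ry": 0,"rz": -0.318,"gripper": -1}
    - {"tx": 0,"ty": 0,"tz": 0,"rx": 0,"ry": 0,"rz": -0.318,"gripper": -1}
    - {"tx": 0,"ty": 0,"tz": 0,"rx": 0,"ry": 0,"rz": -0.318,"gripper": -1}
    - {"tx": 0,"ty": 0,"tz": 0,"rx": 0,"ry": 0,"rz": -0.318,"gripper": -1}

```text
time_s: 1.3
ee_pos: [179.7, -546.2, 213.9]
ee_rot: [-180.0, -0.0, 94.8]
force: [-0.6, -0.6, 0.0]
gripper_width: 91.7
gripper_force: 0.0
```

Call:
send_rows:
  motion:
    - {"tx": 0.04,"ty": 0.086,"tz": 0,"rx": 0,"ry": 0,"rz": 0,"gripper": -1}
    - {"tx": 0.04,"ty": 0.086,"tz": 0,"rx": 0,"ry": 0,"rz": 0,"gripper": -1}
    - {"tx": 0.04,"ty": 0.086,"tz": 0,"rx": 0,"ry": 0,"rz": 0,"gripper": -1}
    - {"tx": 0.04,"ty": 0.086,"tz": 0,"rx": 0,"ry": 0,"rz": 0,"gripper": -1}
    - {"tx": 0.04,"ty": 0.086,"tz": 0,"rx": 0,"ry": 0,"rz": 0,"gripper": -1}
    - {"tx": 0.042,"ty": 0.086,"tz": 0,"rx": 0,"ry": 0,"rz": 0,"gripper": -1}
    - {"tx": 0.042,"ty": 0.086,"tz": 0.016,"rx": 0,"ry": 0,"rz": 0,"gripper": -1}
    - {"tx": 0.042,"ty": 0.086,"tz": 0.016,"rx": 0,"ry": 0,"rz": 0,"gripper": -1}
    - {"tx": 0.042,"ty": 0.086,"tz": 0.016,"rx": 0,"ry": 0,"rz": 0,"gripper": -1}
    - {"tx": 0.042,"ty": 0.086,"tz": 0.016,"rx": 0,"ry": 0,"rz": 0,"gripper": -1}
    - {"tx": 0,"ty": 0,"tz": 0,"rx": 0,"ry": 0,"rz": 0,"gripper": -1}
    - {"tx": 0,"ty": 0,"tz": 0,"rx": 0,"ry": 0,"rz": 0,"gripper": -1}

```text
time_s: 2.8
ee_pos: [591.7, -308.0, 181.7]
ee_rot: [-179.9, 0.0, 94.5]
force: [0.4, -0.2, 0.5]
gripper_width: 91.3
gripper_force: 0.0
```

```bash
python3 - <<'E'
from h import *
f,c=grab("wrist");save("w2",f);print(env.state()["ee_pos"],env.state()["ee_rot"])
print(proj(c,np.array([592,-307,47])))
E
```

```text
[ 591.35041794 -308.49987649  182.12467887] [-1.79969115e+02  2.23912496e-02  9.44957281e+01]
[321.84476149 232.20380208]
```

View pics/w2.png

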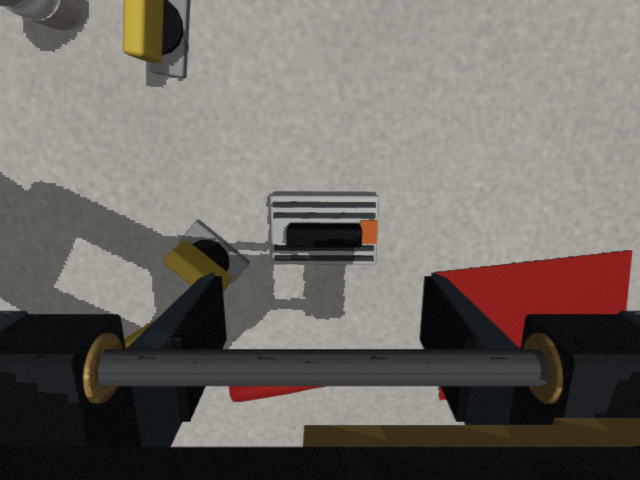

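The module is upright and square in view: body from (271,192) to (378,263), rib from (287,223) to (362,248).

```bash
python3 - <<'E'
from h import *
f,c=grab("wrist")
for b in blobs(f,[0,0,0],[180,255,40],roi=(280,215,368,250)): print("rib",rect(c,b,47),cv2.boundingRect(b))
P=np.array([onz(c,u,25) for u in [(271,192),(378,192),(378,263),(271,263)]]);print(P.round(1),P.mean(0),np.diff(P,axis=0).round(1))
plan(*P.mean(0)[:2],130,94.5)
E
```

```text
rib (array([ 591.4, -310.8]), np.float64(4.5), array([63.8, 21.2])) (280, 223, 83, 27)
[[ 548.2 -282.8   25. ]
 [ 635.2 -276.    25. ]
 [ 642.4 -336.8   25. ]
 [ 550.8 -344.1   25. ]] [ 594.13293596 -309.94098509   25.        ] [[ 87.    6.8   0. ]
 [  7.2 -60.8   0. ]
 [-91.6  -7.2   0. ]]
t 2.9 at [ 591.2 -308.8  182.4] [-1.800e+02  3.000e-02  9.446e+01] rz -0.001 rows 1 shift mm [-1.4  2.8 52.4] units [-0.0028  0.0056  0.1047] rows 2
```

```bash
cat >> h.py <<'E'
def shift(x,y,z,off=None):
    s=env.state();r=R.from_euler('xyz',s["ee_rot"],degrees=True);v=r.inv().apply(np.array([x,y,z])-s["ee_pos"])
    print("t",round(s["time_s"],2),np.round(s["ee_pos"],1),np.round(s["ee_rot"],1),"mm",v.round(1),"units",(v/500).round(4))
E
```

Call:
send_rows:
  motion:
    - {"tx": 0,"ty": 0,"tz": 0.02,"rx": 0,"ry": 0.25,"rz": 0,"gripper": -1}
    - {"tx": 0,"ty": 0,"tz": 0.02,"rx": 0,"ry": 0.25,"rz": 0,"gripper": -1}
    - {"tx": 0,"ty": 0,"tz": 0,"rx": 0,"ry": 0,"rz": 0,"gripper": -1}

```text
time_s: 3.28
ee_pos: [590.4, -309.4, 160.5]
ee_rot: [-179.9, -15.0, 94.2]
force: [0.3, 0.1, -0.0]
gripper_width: 91.1
gripper_force: 0.0
```

```bash
python3 - <<'E'
from h import *
shift(594,-308.5,70);shift(594,-308.5,32)
E
```

```text
t 3.27 [ 590.4 -309.4  160.5] [-179.9  -15.    94.2] mm [-22.8   3.9  87.5] units [-0.0457  0.0078  0.1751]
t 3.27 [ 590.4 -309.4  160.5] [-179.9  -15.    94.2] mm [-32.7   4.  124.2] units [-0.0654  0.0079  0.2485]
```

Call:
send_rows:
  motion:
    - {"tx": -0.0218,"ty": 0.003,"tz": 0.083,"rx": 0,"ry": 0,"rz": 0,"gripper": -1}
    - {"tx": -0.0218,"ty": 0.003,"tz": 0.083,"rx": 0,"ry": 0,"rz": 0,"gripper": -1}
    - {"tx": -0.0109,"ty": 0.001,"tz": 0.0412,"rx": 0,"ry": 0,"rz": 0,"gripper": -1}
    - {"tx": -0.0109,"ty": 0.001,"tz": 0.0413,"rx": 0,"ry": 0,"rz": 0,"gripper": -1}
    - {"tx": 0,"ty": 0,"tz": 0,"rx": 0,"ry": 0,"rz": 0,"gripper": 1}
    - {"tx": 0,"ty": 0,"tz": 0,"rx": 0,"ry": 0,"rz": 0,"gripper": 1}
    - {"tx": 0,"ty": 0,"tz": 0,"rx": 0,"ry": 0,"rz": 0,"gripper": 1}
    - {"tx": 0,"ty": 0,"tz": 0,"rx": 0,"ry": 0,"rz": 0,"gripper": 1}
  grip_force: 35

```text
time_s: 4.28
ee_pos: [596.0, -306.1, 35.0]
ee_rot: [180.0, -14.9, 94.6]
force: [-2.3, -0.1, 4.5]
gripper_width: 59.8
gripper_force: 35.0
```

Call:
send_rows:
  motion:
    - {"tx": 0.009,"ty": 0,"tz": -0.033,"rx": 0,"ry": 0,"rz": 0,"gripper": 1}
    - {"tx": 0.018,"ty": 0,"tz": -0.066,"rx": 0,"ry": 0,"rz": 0,"gripper": 1}
    - {"tx": 0.022,"ty": 0,"tz": -0.081,"rx": 0,"ry": 0,"rz": 0,"gripper": 1}
    - {"tx": 0.022,"ty": 0,"tz": -0.081,"rx": 0,"ry": 0,"rz": 0,"gripper": 1}
    - {"tx": 0,"ty": 0,"tz": 0,"rx": 0,"ry": 0,"rz": 0,"gripper": 1}

```text
time_s: 4.9
ee_pos: [598.0, -306.4, 173.5]
ee_rot: [179.5, -14.7, 94.6]
force: [-0.3, -0.5, -2.4]
gripper_width: 60.0
gripper_force: 35.0
```

```bash
python3 - <<'E'
from h import *
f,c=grab("wrist");save("w3",f)
z=env.state()["ee_pos"][2]
shift(555.9,166.5,z)
E
```

```text
t 4.95 [ 596.7 -305.7  170.6] [179.8 -14.8  94.6] mm [458.1  -3.4 121.4] units [ 0.9163 -0.0067  0.2427]
```

View pics/w3.png

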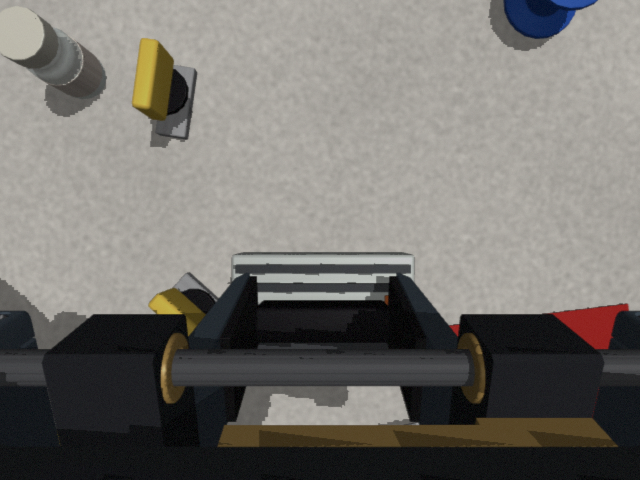

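The module hangs level in the fingers, its near edge at row 255. I'll carry it to a spot above the nest and correct the yaw there.

Call:
send_rows:
  motion:
    - {"tx": 0.05,"ty": 0,"tz": 0.013,"rx": 0,"ry": 0,"rz": 0,"gripper": 1}
    - {"tx": 0.09,"ty": -0.001,"tz": 0.024,"rx": 0,"ry": 0,"rz": 0,"gripper": 1}
    - {"tx": 0.09,"ty": -0.001,"tz": 0.024,"rx": 0,"ry": 0,"rz": 0,"gripper": 1}
    - {"tx": 0.09,"ty": -0.001,"tz": 0.024,"rx": 0,"ry": 0,"rz": 0,"gripper": 1}
    - {"tx": 0.09,"ty": -0.001,"tz": 0.024,"rx": 0,"ry": 0,"rz": 0,"gripper": 1}
    - {"tx": 0.09,"ty": -0.001,"tz": 0.024,"rx": 0,"ry": 0,"rz": 0,"gripper": 1}
    - {"tx": 0.09,"ty": -0.001,"tz": 0.024,"rx": 0,"ry": 0,"rz": 0,"gripper": 1}
    - {"tx": 0.09,"ty": -0.001,"tz": 0.024,"rx": 0,"ry": 0,"rz": 0,"gripper": 1}
    - {"tx": 0.09,"ty": 0,"tz": 0.024,"rx": 0,"ry": 0,"rz": 0,"gripper": 1}
    - {"tx": 0.08,"ty": 0,"tz": 0.021,"rx": 0,"ry": 0,"rz": 0,"gripper": 1}
    - {"tx": 0.06,"ty": 0,"tz": 0.016,"rx": 0.025,"ry": 0,"rz": -0.093,"gripper": 1}
    - {"tx": 0,"ty": 0,"tz": 0,"rx": 0,"ry": 0,"rz": 0,"gripper": 1}

```text
time_s: 6.45
ee_pos: [553.7, 165.6, 167.6]
ee_rot: [-179.8, -15.0, 97.5]
force: [0.1, -0.4, -2.1]
gripper_width: 59.6
gripper_force: 35.0
```

```bash
python3 - <<'E'
from h import *
f,c=grab("wrist");save("w4",f)
shift(555.9,166.5,100);shift(555.9,166.5,50)
print(proj(c,np.array([555.7,164.9,15])))
E
```

```text
t 6.5 [554.  164.3 167.7] [-179.8  -15.    97.5] mm [-15.6   2.5  65.9] units [-0.0313  0.0049  0.1318]
t 6.5 [554.  164.3 167.7] [-179.8  -15.    97.5] mm [-28.5   2.6 114.2] units [-0.0571  0.0053  0.2285]
[324.24385034 275.91847741]
```

View pics/w4.png

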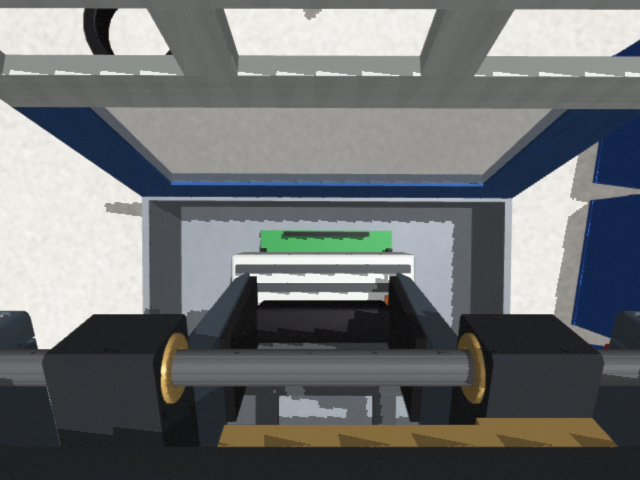

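```bash
python3 - <<'E'
from h import *
f,c=grab("wrist");s=env.state()
a=np.radians(7.4);yh=np.array([-np.sin(a),np.cos(a)]);xh=np.array([np.cos(a),np.sin(a)])
m=onz(c,(323,254),s["ee_pos"][2]-10)[:2];n=onz(c,(325.5,231),15)[:2];O=np.array([555.7,164.9])
print("mod",[(m-s["ee_pos"][:2])@xh,(m-s["ee_pos"][:2])@yh],"nest edge",[(n-O)@xh,(n-O)@yh])
for u in[(233,254),(413,254)]: print(onz(c,u,s["ee_pos"][2]-10))
for u in[(260,231),(391,231)]: print(onz(c,u,15))
print(blobs(f,[45,120,80],[75,255,255],roi=(200,200,450,260))[0].reshape(-1,2).min(0))
E
```

```text
mod [np.float64(1.0539144849650612), np.float64(25.466897976558357)] nest edge [np.float64(1.1626641573010201), np.float64(36.32599965194107)]
[508.79894083 183.22629549 158.03632327]
[595.25864248 194.6469429  158.03632327]
[497.71132249 193.89087837  15.        ]
[606.571299   208.24679172  15.        ]
[261 229]
```

```bash
python3 - <<'E'
from h import *
shift(555.3,167.8,60);shift(555.3,167.8,49)
E
```

```text
t 6.55 [554.3 163.6 168. ] [-179.8  -15.    97.4] mm [-23.9   1.9 105.4] units [-0.0478  0.0038  0.2109]
t 6.55 [554.3 163.6 168. ] [-179.8  -15.    97.4] mm [-26.8   1.9 116.1] units [-0.0535  0.0038  0.2321]
```

Call:
send_rows:
  motion:
    - {"tx": -0.012,"ty": 0.002,"tz": 0.06,"rx": 0,"ry": 0,"rz": 0,"gripper": 1}
    - {"tx": -0.016,"ty": 0.002,"tz": 0.07,"rx": 0,"ry": 0,"rz": 0,"gripper": 1}
    - {"tx": -0.0145,"ty": 0,"tz": 0.053,"rx": 0,"ry": 0,"rz": 0,"gripper": 1}
    - {"tx": -0.0065,"ty": 0,"tz": 0.026,"rx": 0,"ry": 0,"rz": 0,"gripper": 1}
    - {"tx": 0,"ty": 0,"tz": 0,"rx": 0,"ry": 0,"rz": 0,"gripper": 1}
    - {"tx": 0,"ty": 0,"tz": 0,"rx": 0,"ry": 0,"rz": 0,"gripper": 1}

```text
time_s: 7.3
ee_pos: [557.8, 167.3, 63.4]
ee_rot: [179.9, -15.0, 97.4]
force: [-0.5, -0.6, -2.5]
gripper_width: 59.8
gripper_force: 35.0
```

Call:
send_rows:
  motion:
    - {"tx": -0.0015,"ty": 0,"tz": 0.006,"rx": 0,"ry": 0,"rz": 0,"gripper": 1}
    - {"tx": -0.0015,"ty": 0,"tz": 0.006,"rx": 0,"ry": 0,"rz": 0,"gripper": 1}
    - {"tx": 0,"ty": 0,"tz": 0,"rx": 0,"ry": 0,"rz": 0,"gripper": 1}
    - {"tx": 0,"ty": 0,"tz": 0,"rx": 0,"ry": 0,"rz": 0,"gripper": 1}

```text
time_s: 7.8
ee_pos: [556.9, 167.6, 56.3]
ee_rot: [180.0, -15.0, 97.4]
force: [0.4, 0.2, -2.8]
gripper_width: 59.9
gripper_force: 35.0
```

Call:
send_rows:
  motion:
    - {"tx": -0.0015,"ty": -0.002,"tz": 0.006,"rx": 0,"ry": 0,"rz": 0,"gripper": 1}
    - {"tx": -0.0008,"ty": 0,"tz": 0.003,"rx": 0,"ry": 0,"rz": 0,"gripper": 1}
    - {"tx": 0,"ty": 0,"tz": 0,"rx": 0,"ry": 0,"rz": 0,"gripper": 1}
    - {"tx": 0,"ty": 0,"tz": 0,"rx": 0,"ry": 0,"rz": 0,"gripper": 1}

```text
time_s: 8.3
ee_pos: [555.9, 167.5, 51.5]
ee_rot: [180.0, -15.0, 97.4]
force: [-0.3, 0.4, -2.4]
gripper_width: 59.4
gripper_force: 35.0
```

```bash
python3 - <<'E'
from h import *
f,c=grab("wrist");save("w5",f[180:480,150:500]);print(env.state()["ee_pos"],env.state()["force"])
E
```

```text
[555.88538183 167.49198632  51.5893419 ] [ 0.36492839 -0.57713152 -2.33349943]
```

View pics/w5.png

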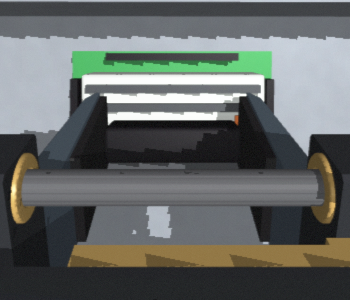

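The module sits between the side lips (crop columns 76 and 270, block 83 to 265) and its far edge clears the far lip. I'll lower it to contact.

Call:
send_rows:
  motion:
    - {"tx": -0.0008,"ty": 0,"tz": 0.003,"rx": 0,"ry": 0,"rz": 0,"gripper": 1}
    - {"tx": -0.0008,"ty": 0,"tz": 0.003,"rx": 0,"ry": 0,"rz": 0,"gripper": 1}
    - {"tx": 0,"ty": 0,"tz": 0,"rx": 0,"ry": 0,"rz": 0,"gripper": 1}
    - {"tx": 0,"ty": 0,"tz": 0,"rx": 0,"ry": 0,"rz": 0,"gripper": 1}

```text
time_s: 8.85
ee_pos: [556.0, 167.5, 50.0]
ee_rot: [179.9, -15.0, 97.4]
force: [-1.3, -1.8, 7.6]
gripper_width: 59.4
gripper_force: 35.0
```

Call:
send_rows:
  motion:
    - {"tx": 0,"ty": 0,"tz": 0,"rx": 0,"ry": 0,"rz": 0,"gripper": -0.7}
    - {"tx": 0,"ty": 0,"tz": 0,"rx": 0,"ry": 0,"rz": 0,"gripper": -0.7}
    - {"tx": 0,"ty": 0,"tz": 0,"rx": 0,"ry": 0,"rz": 0,"gripper": -0.7}
    - {"tx": 0.01,"ty": 0,"tz": -0.038,"rx": 0,"ry": 0,"rz": 0,"gripper": -0.7}
    - {"tx": 0.02,"ty": 0,"tz": -0.076,"rx": 0,"ry": 0,"rz": 0,"gripper": -0.7}
    - {"tx": 0.025,"ty": 0,"tz": -0.095,"rx": 0,"ry": 0,"rz": 0,"gripper": -0.7}
    - {"tx": 0.025,"ty": 0,"tz": -0.095,"rx": 0,"ry": 0,"rz": 0,"gripper": 1}
    - {"tx": 0.025,"ty": 0,"tz": -0.095,"rx": 0,"ry": 0,"rz": 0,"gripper": 1}
    - {"tx": 0.025,"ty": 0,"tz": -0.095,"rx": 0,"ry": 0,"rz": 0,"gripper": 1}
    - {"tx": 0,"ty": 0,"tz": 0,"rx": 0,"ry": 0,"rz": 0,"gripper": 1}

```text
time_s: 10.1
ee_pos: [557.8, 166.8, 308.3]
ee_rot: [179.5, -15.0, 97.6]
force: [0.1, -0.1, 0.1]
gripper_width: 40.5
gripper_force: 0.0
```

```bash
python3 - <<'E'
from h import *
f,c=grab("wrist");f2,c2=grab("top");f3,c3=grab("side");save("w6",f);save("t6",f2)
v=np.hstack([cv2.resize(f,(400,300)),cv2.resize(f3[220:400,180:420],(400,300))]);save("m6",v)
s=env.state();print(s["ee_pos"],s["qpos"])
E
```

```text
[555.32620463 166.25916087 302.42789994] [ 6.90833324 16.02303325 81.89843699 15.10695444 82.62339361 -2.51904926]
```

View pics/m6.png

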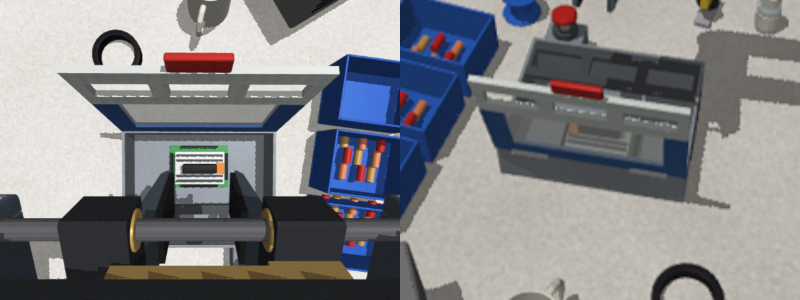

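The module lies flat in the nest. The lid is still open, with its tab above it. Next: untilt, go up and over behind the lid, then lower.

Call:
send_rows:
  motion:
    - {"tx": 0.01,"ty": 0,"tz": -0.03,"rx": 0,"ry": -0.25,"rz": 0,"gripper": 1}
    - {"tx": 0,"ty": 0,"tz": -0.02,"rx": 0,"ry": -0.25,"rz": 0,"gripper": 1}
    - {"tx": 0.09,"ty": 0,"tz": 0,"rx": 0,"ry": 0,"rz": 0,"gripper": 1}
    - {"tx": 0.09,"ty": 0,"tz": 0,"rx": 0,"ry": 0,"rz": 0,"gripper": 1}
    - {"tx": 0.09,"ty": 0,"tz": 0,"rx": 0,"ry": 0,"rz": 0,"gripper": 1}
    - {"tx": 0.01,"ty": 0,"tz": 0,"rx": 0,"ry": 0,"rz": 0,"gripper": 1}
    - {"tx": 0,"ty": 0,"tz": 0,"rx": 0,"ry": 0,"rz": 0,"gripper": 1}

```text
time_s: 11.12
ee_pos: [537.6, 304.5, 327.9]
ee_rot: [-179.8, 0.1, 97.5]
force: [-0.7, 0.1, -0.2]
gripper_width: 0.8
gripper_force: 0.0
```

```bash
cat >> h.py <<'E'
O=np.array([561.4,128.8]);A=np.radians(7.4);XH=np.array([np.cos(A),np.sin(A)]);YH=np.array([-np.sin(A),np.cos(A)])
def ch(): 
    s=env.state();d=np.array(s["ee_pos"][:2])-O;return np.round([d@XH,d@YH,s["ee_pos"][2]],1)
E
python3 - <<'E'
from h import *
f,c=grab("wrist");print(ch(),env.state()["ee_rot"],env.state()["gripper_width"])
f2,c2=grab("top")
f3,c3=grab("side")
b=blobs(f,[0,160,110],[6,255,255],amin=100)
for x in b[:3]: print(cv2.boundingRect(x))
E
```

```text
[ -0.8 176.7 328.4] [-1.79884193e+02  9.35011320e-02  9.73941877e+01] 0.4123964454692345
(536, 281, 14, 23)
(553, 306, 14, 21)
```

Call:
send_rows:
  motion:
    - {"tx": 0.015,"ty": 0,"tz": 0.04,"rx": 0,"ry": 0,"rz": 0,"gripper": 1}
    - {"tx": 0,"ty": 0,"tz": 0.06,"rx": 0,"ry": 0,"rz": 0,"gripper": 1}
    - {"tx": 0,"ty": 0,"tz": 0.056,"rx": 0,"ry": 0,"rz": 0,"gripper": 1}
    - {"tx": 0,"ty": 0,"tz": 0,"rx": 0,"ry": 0,"rz": 0,"gripper": 1}
    - {"tx": -0.03,"ty": 0,"tz": 0,"rx": 0,"ry": 0,"rz": 0,"gripper": 1}
    - {"tx": -0.03,"ty": 0,"tz": 0,"rx": 0,"ry": 0,"rz": 0,"gripper": 1}

```text
time_s: 12.02
ee_pos: [541.8, 282.8, 253.9]
ee_rot: [179.8, -0.2, 97.4]
force: [-0.6, 4.1, 3.7]
gripper_width: 0.0
gripper_force: 1.9
```

Call:
send_rows:
  motion:
    - {"tx": -0.032,"ty": 0,"tz": 0,"rx": 0,"ry": 0,"rz": 0,"gripper": 1}
    - {"tx": -0.032,"ty": 0,"tz": 0,"rx": 0,"ry": 0,"rz": 0,"gripper": 1}
    - {"tx": -0.032,"ty": 0,"tz": 0,"rx": 0,"ry": 0,"rz": 0,"gripper": 1}
    - {"tx": -0.032,"ty": 0,"tz": 0,"rx": 0,"ry": 0,"rz": 0,"gripper": 1}
    - {"tx": -0.032,"ty": 0,"tz": 0.007,"rx": 0,"ry": 0,"rz": 0,"gripper": 1}
    - {"tx": -0.032,"ty": 0,"tz": 0.007,"rx": 0,"ry": 0,"rz": 0,"gripper": 1}
    - {"tx": -0.03,"ty": 0,"tz": 0.0125,"rx": 0,"ry": 0,"rz": 0,"gripper": 1}
    - {"tx": -0.03,"ty": 0,"tz": 0.0125,"rx": 0,"ry": 0,"rz": 0,"gripper": 1}
    - {"tx": -0.027,"ty": 0,"tz": 0.0175,"rx": 0,"ry": 0,"rz": 0,"gripper": 1}
    - {"tx": -0.027,"ty": 0,"tz": 0.0175,"rx": 0,"ry": 0,"rz": 0,"gripper": 1}

```text
time_s: 13.28
ee_pos: [560.4, 129.7, 213.8]
ee_rot: [-180.0, 0.0, 97.4]
force: [-0.4, 2.2, -0.2]
gripper_width: 0.7
gripper_force: 0.9
```

```bash
python3 - <<'E'
from h import *
f,c=grab("side");print(ch(),env.state()["force"]);save("s7",f[180:400,180:420])
E
```

```text
[ -1.4  -0.6 212.5] [-0.48979694 -0.8346567  -1.18770598]
```

Call:
send_rows:
  motion:
    - {"tx": -0.0215,"ty": 0,"tz": 0.0185,"rx": 0,"ry": 0,"rz": 0,"gripper": 1}
    - {"tx": -0.0215,"ty": 0,"tz": 0.0185,"rx": 0,"ry": 0,"rz": 0,"gripper": 1}
    - {"tx": -0.024,"ty": 0,"tz": 0.023,"rx": 0,"ry": 0,"rz": 0,"gripper": 1}
    - {"tx": -0.024,"ty": 0,"tz": 0.023,"rx": 0,"ry": 0,"rz": 0,"gripper": 1}
    - {"tx": -0.022,"ty": 0,"tz": 0.026,"rx": 0,"ry": 0,"rz": 0,"gripper": 1}
    - {"tx": -0.022,"ty": 0,"tz": 0.026,"rx": 0,"ry": 0,"rz": 0,"gripper": 1}
    - {"tx": -0.016,"ty": 0,"tz": 0.032,"rx": 0,"ry": 0,"rz": 0,"gripper": 1}
    - {"tx": -0.016,"ty": 0,"tz": 0.032,"rx": 0,"ry": 0,"rz": 0,"gripper": 1}
    - {"tx": -0.012,"ty": 0,"tz": 0.024,"rx": 0,"ry": 0,"rz": 0,"gripper": 1}
    - {"tx": -0.012,"ty": 0,"tz": 0.015,"rx": 0,"ry": 0,"rz": 0,"gripper": 1}
    - {"tx": 0,"ty": 0,"tz": 0,"rx": 0,"ry": 0,"rz": 0,"gripper": 1}

```text
time_s: 14.7
ee_pos: [572.7, 35.6, 94.9]
ee_rot: [-179.9, 0.0, 97.4]
force: [0.0, 1.3, 1.2]
gripper_width: -0.0
gripper_force: 0.0
```

Call:
send_rows:
  motion:
    - {"tx": 0,"ty": 0,"tz": 0.01,"rx": 0,"ry": 0,"rz": 0,"gripper": 1}
    - {"tx": 0,"ty": 0,"tz": 0.01,"rx": 0,"ry": 0,"rz": 0,"gripper": 1}
    - {"tx": 0,"ty": 0,"tz": 0,"rx": 0,"ry": 0,"rz": 0,"gripper": 1}

```text
time_s: 15.08
ee_pos: [572.7, 36.3, 85.2]
ee_rot: [-180.0, -0.0, 97.4]
force: [-0.4, 0.4, -0.5]
gripper_width: 0.3
gripper_force: 0.0
```

```bash
python3 - <<'E'
from h import *
f,c=grab("wrist");print(ch(),env.state()["force"])
g,_=grab("side");save("m7",np.hstack([cv2.resize(f,(400,300)),cv2.resize(g[220:400,180:420],(400,300))]))
E
```

```text
[ -0.7 -93.2  85.4] [-0.16566362  0.30984986  0.42876767]
```

View pics/m7.png

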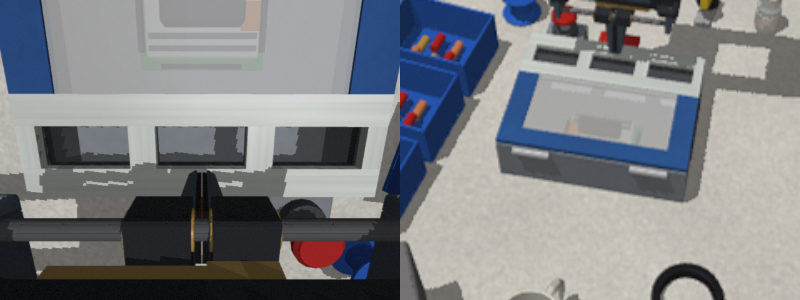

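The lid is nearly shut, with the fingers over the tab at its edge. I'll press it fully down.

Call:
send_rows:
  motion:
    - {"tx": 0,"ty": 0,"tz": 0.008,"rx": 0,"ry": 0,"rz": 0,"gripper": 1}
    - {"tx": 0,"ty": 0,"tz": 0.006,"rx": 0,"ry": 0,"rz": 0,"gripper": 1}
    - {"tx": 0,"ty": 0,"tz": 0,"rx": 0,"ry": 0,"rz": 0,"gripper": 1}
    - {"tx": 0,"ty": 0,"tz": 0,"rx": 0,"ry": 0,"rz": 0,"gripper": 1}

```text
time_s: 15.68
ee_pos: [572.8, 36.1, 78.4]
ee_rot: [-180.0, -0.0, 97.4]
force: [0.7, -0.3, 0.1]
gripper_width: 0.4
gripper_force: 0.0
```

Call:
send_rows:
  motion:
    - {"tx": 0,"ty": 0,"tz": 0.003,"rx": 0,"ry": 0,"rz": 0,"gripper": 1}
    - {"tx": 0,"ty": 0,"tz": 0,"rx": 0,"ry": 0,"rz": 0,"gripper": 1}
    - {"tx": 0,"ty": 0,"tz": 0,"rx": 0,"ry": 0,"rz": 0,"gripper": 1}

```text
time_s: 16.05
ee_pos: [572.9, 36.1, 78.2]
ee_rot: [180.0, 0.0, 97.4]
force: [-0.9, 0.5, 7.8]
gripper_width: 0.6
gripper_force: 3.7
```

Call:
send_rows:
  motion:
    - {"tx": 0,"ty": 0,"tz": 0.004,"rx": 0,"ry": 0,"rz": 0,"gripper": 1}
    - {"tx": 0,"ty": 0,"tz": 0,"rx": 0,"ry": 0,"rz": 0,"gripper": 1}
    - {"tx": 0,"ty": 0,"tz": 0,"rx": 0,"ry": 0,"rz": 0,"gripper": 1}
    - {"tx": 0,"ty": 0,"tz": -0.05,"rx": 0,"ry": 0,"rz": 0,"gripper": 1}
    - {"tx": 0.03,"ty": 0,"tz": -0.1,"rx": 0,"ry": 0,"rz": 0,"gripper": 0.4}
    - {"tx": 0.03,"ty": 0,"tz": -0.1,"rx": 0,"ry": 0,"rz": 0,"gripper": 0.4}
    - {"tx": 0,"ty": 0,"tz": 0,"rx": 0,"ry": 0,"rz": 0,"gripper": 0.4}
    - {"tx": 0,"ty": 0,"tz": 0,"rx": 0,"ry": 0,"rz": 0,"gripper": 0.4}

```text
time_s: 17.05
ee_pos: [568.4, 65.7, 199.4]
ee_rot: [-179.9, 0.0, 97.4]
force: [-0.1, -0.5, -0.6]
gripper_width: 27.6
gripper_force: 0.0
```

```bash
python3 - <<'E'
from h import *
f,c=grab("wrist");print(ch(),env.state()["ee_rot"]);save("w8",f)
t,ct=grab("top");save("t8",t)
for i in(-84,0,84): print(proj(c,np.append(O+i*XH-62*YH,78)))
Y=([20,120,120],[34,255,255])
for b in blobs(t,*Y,roi=(360,200,475,300)): print("lock",rect(ct,b,70))
E
```

```text
[ -1.5 -63.6 198.6] [-1.79828528e+02  7.72441263e-03  9.74110527e+01]
[210.79378971 236.01809954]
[322.78769046 236.09949328]
[434.84910318 236.18093609]
lock (array([ 497.2, -340.9]), np.float64(142.0), array([48.3, 13.3]))
lock (array([ 478.9, -144.9]), np.float64(88.4), array([46. , 11.5]))
```

View pics/w8.png

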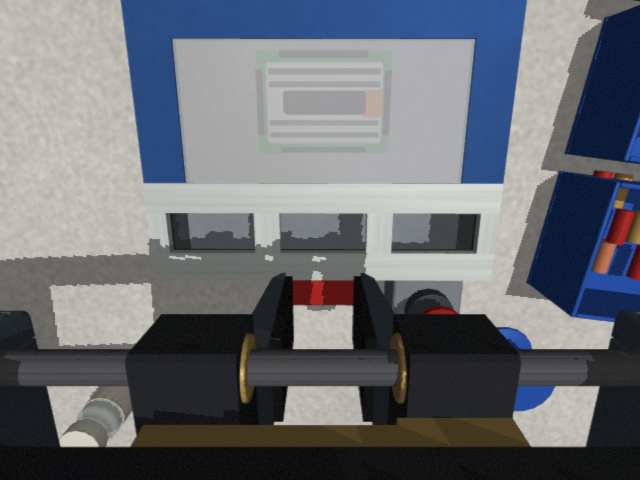

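All three slots are clear, with centres near (211,233), (324,233) and (435,233). The lid is flat and the module is visible through the window. The top view shows one lock knocked from (462,-166) to (479,-145). I'll measure the slot edges.

```bash
python3 - <<'E'
from h import *
f=cv2.cvtColor(cv2.imread("pics/w8.png"),cv2.COLOR_BGR2GRAY).astype(int)
for x in (190,211,240,300,324,350,410,435,460): print(x,f[206:262,x].tolist()[::1])
print(f[232,155:490:1].tolist())
E
```

```text
190 [184, 189, 188, 190, 188, 187, 182, 138, 129, 130, 128, 128, 128, 128, 127, 130, 127, 129, 127, 127, 128, 126, 126, 124, 123, 123, 122, 121, 122, 120, 120, 119, 115, 77, 65, 63, 60, 57, 55, 56, 53, 52, 40, 36, 71, 76, 79, 103, 108, 123, 182, 185, 123, 107, 108, 109]
211 [186, 190, 190, 189, 189, 186, 183, 146, 127, 126, 126, 128, 127, 126, 127, 126, 127, 126, 125, 125, 126, 125, 126, 126, 121, 82, 70, 70, 72, 72, 73, 72, 72, 72, 73, 70, 71, 73, 74, 68, 71, 69, 60, 36, 72, 76, 78, 99, 108, 109, 108, 111, 107, 109, 109, 107]
240 [187, 191, 192, 192, 190, 190, 185, 145, 129, 126, 126, 126, 127, 126, 127, 126, 124, 124, 125, 124, 123, 125, 125, 125, 125, 123, 127, 126, 125, 124, 123, 121, 117, 78, 72, 71, 71, 71, 71, 74, 74, 72, 70, 41, 75, 79, 80, 97, 105, 109, 109, 112, 110, 110, 110, 107]
300 [194, 196, 197, 195, 196, 194, 189, 149, 131, 125, 126, 127, 127, 126, 129, 129, 130, 129, 129, 127, 127, 128, 127, 124, 127, 125, 125, 127, 126, 125, 125, 120, 83, 73, 70, 72, 69, 70, 71, 70, 70, 70, 69, 34, 62, 76, 81, 101, 110, 110, 107, 109, 111, 112, 109, 110]
324 [200, 198, 197, 196, 19
[... 2086 characters left out ...]
81, 80, 90, 121, 120, 88, 73, 71, 70, 71, 70, 72, 71, 71, 69, 71, 72, 71, 73, 74, 70, 74, 72, 71, 73, 78, 115, 125, 127, 124, 103, 117, 184, 200, 201, 205, 202, 202, 201, 199, 200, 197, 197, 198, 197, 198, 198, 199, 197, 195, 194, 194, 195, 198, 198, 198, 191, 147, 129, 128, 128, 128, 127, 126, 126, 126, 126, 125, 125, 127, 126, 127, 123, 127, 127, 124, 126, 126, 126, 126, 125, 127, 127, 127, 126, 126, 125, 125, 125, 124, 124, 123, 124, 121, 82, 68, 68, 69, 70, 68, 72, 70, 69, 69, 70, 68, 69, 70, 69, 69, 67, 68, 71, 69, 71, 71, 71, 69, 68, 69, 70, 67, 53, 45, 43, 44, 41, 42, 42, 43, 42, 41, 45, 43, 40, 42, 42, 38, 26, 34, 64, 69, 67, 95, 186, 200, 202, 199, 199, 197, 197, 194, 196, 197, 196]
```

```bash
python3 - <<'E'
from h import *
import json
# pose printed for w8: use a fresh grab, the arm has not moved
f,c=grab("wrist")
P=[onz(c,u,78) for u in[(211,233),(323.5,233),(435.5,233)]]
for p in P: d=p[:2]-O;print(p.round(1),(d@XH).round(1),(d@YH).round(1))
d=P[2]-P[0];print(np.linalg.norm(d),np.degrees(np.arctan2(d[1],d[0])), np.linalg.norm(onz(c,(323,213),78)-onz(c,(323,253),78)))
plan(478,-146,220,-2)
E
```

```text
[485.6  58.9  78. ] -84.1 -59.5
[568.9  69.8  78. ] -0.2 -59.5
[651.6  80.6  78. ] 83.2 -59.4
167.32600483903016 7.451875358805556 30.841416001814725
t 17.2 at [568.1  65.5 198.3] [-179.79    0.     97.39] rz 3.313 rows 10 shift mm [-82.7 214.5 -21.7] units [-0.1654  0.429  -0.0434] rows 5
```

```bash
python3 - <<'E'
from h import *
plan(478.5,-146,190,88.4)
E
```

```text
t 17.2 at [568.1  65.5 198.3] [-179.79    0.     97.39] rz 0.3 rows 1 shift mm [-213.9  -83.7    8.3] units [-0.4278 -0.1673  0.0166] rows 5
```

Call:
send_rows:
  motion:
    - {"tx": 0,"ty": 0,"tz": 0,"rx": 0,"ry": 0,"rz": 0.3,"gripper": 0}
    - {"tx": -0.0713,"ty": -0.0279,"tz": 0,"rx": 0,"ry": 0,"rz": 0,"gripper": 0}
    - {"tx": -0.0713,"ty": -0.0279,"tz": 0,"rx": 0,"ry": 0,"rz": 0,"gripper": 0}
    - {"tx": -0.0713,"ty": -0.0279,"tz": 0,"rx": 0,"ry": 0,"rz": 0,"gripper": 0}
    - {"tx": -0.0713,"ty": -0.0279,"tz": 0,"rx": 0,"ry": 0,"rz": 0,"gripper": 0}
    - {"tx": -0.0713,"ty": -0.0279,"tz": 0.008,"rx": 0,"ry": 0,"rz": 0,"gripper": 0}
    - {"tx": -0.0713,"ty": -0.0279,"tz": 0.008,"rx": 0,"ry": 0,"rz": 0,"gripper": 0}
    - {"tx": 0,"ty": 0,"tz": 0,"rx": 0,"ry": 0,"rz": 0,"gripper": 0}
    - {"tx": 0,"ty": 0,"tz": 0,"rx": 0,"ry": 0,"rz": 0,"gripper": 0}
    - {"tx": 0,"ty": 0,"tz": 0,"rx": 0,"ry": 0,"rz": 0,"gripper": 0}

```text
time_s: 18.45
ee_pos: [479.8, -144.9, 191.8]
ee_rot: [-180.0, -0.0, 88.5]
force: [0.8, 0.2, 0.0]
gripper_width: 45.5
gripper_force: 0.0
```

```bash
python3 - <<'E'
from h import *
f,c=grab("wrist");save("w9",f);print(env.state()["ee_pos"],env.state()["ee_rot"],env.state()["gripper_width"])
for b in blobs(f,[18,150,90],[34,255,255],amin=200): print(cv2.boundingRect(b),rect(c,b,70))
E
```

```text
[ 479.85620553 -144.86872261  191.92440861] [-1.79992128e+02 -8.58702068e-03  8.84909139e+01] 45.646430425872566
(312, 202, 19, 69) (array([ 479.7, -143.9]), np.float64(88.8), array([53. , 13.2]))
```

View pics/w9.png

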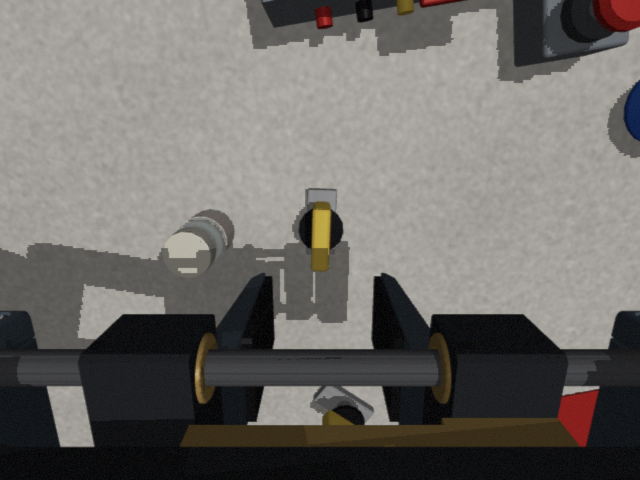

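```bash
cat >> h.py <<'E'
def lock_est(c,f,roi,yaw):
    "origin of a standing lock along its wing from: low end of wing top (z70), top end of head (z 0)"
    e=np.array([np.cos(np.radians(yaw)),np.sin(np.radians(yaw))])
    b=blobs(f,[18,150,70],[34,255,255],roi=roi,amin=100)[0].reshape(-1,2)
    r=b[:,1].max();lo=[b[b[:,1]==r][:,0].mean(),r+.7]
    return onz(c,lo,70)[:2]+25*e,lo
E
python3 - <<'E'
from h import *
f,c=grab("wrist")
print(lock_est(c,f,(300,150,345,300),88.6))
g=cv2.cvtColor(f,cv2.COLOR_RGB2GRAY).astype(int);print(g[180:206,321].tolist(),g[255:276,320].tolist(),g[230,295:348].tolist())
print("head z0 edge 188 ->",onz(c,(321,188),0)[1]-30,"z10 edge 192 ->",onz(c,(321,191),10)[1]-30)
print("flange x",onz(c,(321,235),36))
plan(479.7,-145.3,40,88.6)
E
```

```text
(array([ 478.51622632, -145.94379267]), [np.float64(319.5), np.float64(270.7)])
[169, 167, 169, 173, 171, 169, 170, 164, 120, 81, 124, 134, 137, 135, 137, 134, 136, 134, 136, 137, 133, 109, 85, 80, 79, 80] [90, 91, 92, 92, 90, 91, 91, 90, 90, 92, 89, 92, 92, 93, 87, 82, 76, 87, 90, 91, 90] [87, 90, 85, 49, 19, 16, 21, 17, 21, 15, 11, 14, 7, 6, 8, 14, 39, 97, 125, 142, 156, 160, 162, 161, 161, 161, 164, 163, 166, 165, 165, 163, 155, 144, 119, 59, 27, 19, 18, 21, 21, 20, 18, 22, 25, 19, 19, 53, 141, 159, 160, 160, 163]
head z0 edge 188 -> -147.66993126198724 z10 edge 192 -> -148.8008271555451
flange x [ 479.46071483 -151.68168822   36.        ]
t 18.55 at [ 479.8 -144.9  192. ] [-179.99   -0.     88.49] rz -0.004 rows 1 shift mm [-4.00e-01 -1.00e-01  1.52e+02] units [-8.00e-04 -2.00e-04  3.04e-01] rows 4
```

Call:
send_rows:
  motion:
    - {"tx": -0.002,"ty": 0,"tz": 0.08,"rx": 0,"ry": 0,"rz": 0,"gripper": 0}
    - {"tx": -0.002,"ty": 0,"tz": 0.08,"rx": 0,"ry": 0,"rz": 0,"gripper": 0}
    - {"tx": 0,"ty": 0,"tz": 0.07,"rx": 0,"ry": 0,"rz": 0,"gripper": 0}
    - {"tx": 0,"ty": 0,"tz": 0.05,"rx": 0,"ry": 0,"rz": 0,"gripper": 0}
    - {"tx": 0,"ty": 0,"tz": 0.024,"rx": 0,"ry": 0,"rz": 0,"gripper": 0}
    - {"tx": 0,"ty": 0,"tz": 0,"rx": 0,"ry": 0,"rz": 0,"gripper": 0}
    - {"tx": 0,"ty": 0,"tz": 0,"rx": 0,"ry": 0,"rz": 0,"gripper": 1}
    - {"tx": 0,"ty": 0,"tz": 0,"rx": 0,"ry": 0,"rz": 0,"gripper": 1}
    - {"tx": 0,"ty": 0,"tz": 0,"rx": 0,"ry": 0,"rz": 0,"gripper": 1}
    - {"tx": 0,"ty": 0,"tz": 0,"rx": 0,"ry": 0,"rz": 0,"gripper": 1}
  grip_force: 45

```text
time_s: 19.8
ee_pos: [479.5, -147.7, 40.4]
ee_rot: [180.0, 0.0, 88.4]
force: [-0.1, -0.2, 1.6]
gripper_width: 14.0
gripper_force: 45.0
```

Call:
send_rows:
  motion:
    - {"tx": 0,"ty": 0,"tz": -0.04,"rx": 0,"ry": 0,"rz": 0,"gripper": 1}
    - {"tx": 0,"ty": 0,"tz": -0.08,"rx": 0,"ry": 0,"rz": 0,"gripper": 1}
    - {"tx": 0,"ty": 0,"tz": -0.08,"rx": 0,"ry": 0,"rz": 0.3,"gripper": 1}
    - {"tx": 0,"ty": 0,"tz": -0.06,"rx": 0,"ry": 0,"rz": 0.3,"gripper": 1}
    - {"tx": 0,"ty": 0,"tz": 0,"rx": 0,"ry": 0,"rz": 0.3,"gripper": 1}
    - {"tx": 0,"ty": 0,"tz": 0,"rx": 0,"ry": 0,"rz": 0.3,"gripper": 1}
    - {"tx": 0,"ty": 0,"tz": 0,"rx": 0,"ry": 0,"rz": 0.3,"gripper": 1}
    - {"tx": 0,"ty": 0,"tz": 0,"rx": 0,"ry": 0,"rz": 0.3,"gripper": 1}
    - {"tx": 0,"ty": 0,"tz": 0,"rx": 0,"ry": 0,"rz": 0.3,"gripper": 1}
    - {"tx": 0,"ty": 0,"tz": 0,"rx": 0,"ry": 0,"rz": 0.3,"gripper": 1}
    - {"tx": 0,"ty": 0,"tz": 0,"rx": 0,"ry": 0,"rz": 0.3,"gripper": 1}
    - {"tx": 0,"ty": 0,"tz": 0,"rx": 0,"ry": 0,"rz": 0,"gripper": 1}

```text
time_s: 21.3
ee_pos: [479.1, -147.6, 169.7]
ee_rot: [-180.0, 0.0, 7.5]
force: [-0.7, -0.0, -1.5]
gripper_width: 14.1
gripper_force: 45.0
```

```bash
python3 - <<'E'
from h import *
plan(485.6,58.9,170,7.4)
E
```

```text
t 21.3 at [ 479.1 -147.6  169.7] [-1.7998e+02  5.0000e-02  7.5200e+00] rz 0.004 rows 1 shift mm [  33.1 -203.9   -0.3] units [ 0.0662 -0.4078 -0.0005] rows 5
```

Call:
send_rows:
  motion:
    - {"tx": 0.01,"ty": -0.06,"tz": 0,"rx": 0,"ry": 0,"rz": 0.004,"gripper": 1}
    - {"tx": 0.014,"ty": -0.087,"tz": 0,"rx": 0,"ry": 0,"rz": 0,"gripper": 1}
    - {"tx": 0.014,"ty": -0.087,"tz": 0,"rx": 0,"ry": 0,"rz": 0,"gripper": 1}
    - {"tx": 0.014,"ty": -0.087,"tz": 0,"rx": 0,"ry": 0,"rz": 0,"gripper": 1}
    - {"tx": 0.014,"ty": -0.087,"tz": 0.04,"rx": 0,"ry": 0,"rz": 0,"gripper": 1}
    - {"tx": 0,"ty": 0,"tz": 0,"rx": 0,"ry": 0,"rz": 0,"gripper": 1}
    - {"tx": 0,"ty": 0,"tz": 0,"rx": 0,"ry": 0,"rz": 0,"gripper": 1}
    - {"tx": 0,"ty": 0,"tz": 0,"rx": 0,"ry": 0,"rz": 0,"gripper": 1}

```text
time_s: 22.3
ee_pos: [486.5, 57.9, 150.5]
ee_rot: [180.0, -0.0, 7.3]
force: [-0.3, 0.2, -1.4]
gripper_width: 13.7
gripper_force: 45.0
```

```bash
python3 - <<'E'
from h import *
f,c=grab("wrist");save("w10",f);print(env.state()["ee_pos"],env.state()["ee_rot"])
for p in[(-116.7,-75),(-51.7,-75),(-51.7,-44),(-116.7,-44)]: print(proj(c,np.append(O+p[0]*XH+p[1]*YH,78)).round(1))
plan(485.6,58.9,88,7.4)
E
```

```text
[486.51196168  57.90486285 150.48054941] [ 1.79981634e+02 -4.84854611e-02  7.24307095e+00]
[344.6 308.4]
[346.  211.5]
[295.4 211.6]
[297.5 308.5]
t 22.35 at [486.5  57.9 150.5] [ 1.7998e+02 -5.0000e-02  7.2400e+00] rz -0.005 rows 1 shift mm [-0.8 -1.1 62.5] units [-0.0016 -0.0022  0.125 ] rows 2
```

View pics/w10.png

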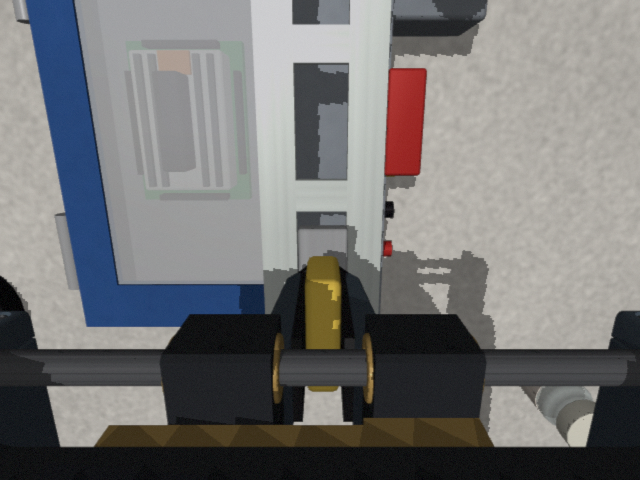

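```bash
python3 - <<'E'
from h import *
f,c=grab("wrist");g=cv2.cvtColor(f,cv2.COLOR_RGB2GRAY).astype(int)
print(g[205:262,322].tolist());print(g[245,288:358].tolist())
s=env.state();r=R.from_euler('xyz',s["ee_rot"],degrees=True)
for u,z in[((322.5,228),110.5),((298,235),119),((347,235),119),((322.5,211),78)]:
    print(u,r.inv().apply(onz(c,u,z)-s["ee_pos"]).round(1))
E
```

```text
[190, 188, 189, 187, 186, 178, 126, 74, 72, 109, 116, 116, 117, 118, 115, 118, 119, 121, 117, 114, 85, 70, 75, 82, 117, 132, 138, 140, 141, 141, 140, 140, 140, 139, 142, 140, 139, 142, 140, 138, 141, 141, 141, 140, 140, 143, 140, 140, 135, 136, 134, 93, 86, 87, 89, 87, 87]
[173, 176, 176, 177, 178, 176, 176, 174, 152, 93, 98, 119, 132, 137, 143, 142, 143, 144, 144, 142, 143, 142, 138, 138, 140, 136, 139, 140, 139, 141, 142, 141, 140, 141, 141, 141, 141, 141, 141, 143, 141, 142, 142, 140, 140, 138, 142, 142, 141, 141, 142, 142, 141, 140, 141, 141, 141, 131, 114, 86, 93, 101, 102, 102, 102, 100, 111, 167, 176, 177]
(322.5, 228) [29.5 -0.1 40. ]
(298, 235) [ 27.9 -12.8  31.5]
(347, 235) [27.9 12.6 31.5]
(322.5, 211) [32.  -0.1 72.5]
```

Call:
send_rows:
  motion:
    - {"tx": -0.0042,"ty": -0.0012,"tz": 0.02,"rx": 0,"ry": 0,"rz": 0,"gripper": 1}
    - {"tx": 0,"ty": 0,"tz": 0.03,"rx": 0,"ry": 0,"rz": 0,"gripper": 1}
    - {"tx": 0,"ty": 0,"tz": 0.016,"rx": 0,"ry": 0,"rz": 0,"gripper": 1}
    - {"tx": 0,"ty": 0,"tz": 0.01,"rx": 0,"ry": 0,"rz": 0,"gripper": 1}
    - {"tx": 0,"ty": 0,"tz": 0,"rx": 0,"ry": 0,"rz": 0,"gripper": 1}
    - {"tx": 0,"ty": 0,"tz": 0,"rx": 0,"ry": 0,"rz": 0,"gripper": 1}

```text
time_s: 23.15
ee_pos: [484.3, 59.3, 112.3]
ee_rot: [180.0, -0.0, 7.3]
force: [-0.1, -0.5, -1.6]
gripper_width: 13.8
gripper_force: 45.0
```

Call:
send_rows:
  motion:
    - {"tx": 0,"ty": 0,"tz": 0.014,"rx": 0,"ry": 0,"rz": 0,"gripper": 1}
    - {"tx": 0,"ty": 0,"tz": 0.014,"rx": 0,"ry": 0,"rz": 0,"gripper": 1}
    - {"tx": 0,"ty": 0,"tz": 0.014,"rx": 0,"ry": 0,"rz": 0,"gripper": 1}
    - {"tx": 0,"ty": 0,"tz": 0,"rx": 0,"ry": 0,"rz": 0,"gripper": 1}
    - {"tx": 0,"ty": 0,"tz": 0,"rx": 0,"ry": 0,"rz": 0,"gripper": 1}

```text
time_s: 23.78
ee_pos: [484.2, 59.2, 91.1]
ee_rot: [180.0, -0.0, 7.3]
force: [0.1, 0.5, -2.7]
gripper_width: 13.4
gripper_force: 45.0
```

Call:
send_rows:
  motion:
    - {"tx": 0,"ty": 0,"tz": 0.004,"rx": 0,"ry": 0,"rz": 0,"gripper": 1}
    - {"tx": 0,"ty": 0,"tz": 0,"rx": 0,"ry": 0,"rz": 0,"gripper": 1}
    - {"tx": 0,"ty": 0,"tz": 0,"rx": 0,"ry": 0,"rz": 0,"gripper": 1}

```text
time_s: 24.15
ee_pos: [484.1, 59.2, 89.1]
ee_rot: [180.0, -0.0, 7.3]
force: [-0.2, -0.3, -1.2]
gripper_width: 13.8
gripper_force: 45.0
```

Call:
send_rows:
  motion:
    - {"tx": 0,"ty": 0,"tz": 0,"rx": 0,"ry": 0,"rz": -0.3,"gripper": 1}
    - {"tx": 0,"ty": 0,"tz": 0,"rx": 0,"ry": 0,"rz": -0.3,"gripper": 1}
    - {"tx": 0,"ty": 0,"tz": 0,"rx": 0,"ry": 0,"rz": -0.3,"gripper": 1}
    - {"tx": 0,"ty": 0,"tz": 0,"rx": 0,"ry": 0,"rz": -0.3,"gripper": 1}
    - {"tx": 0,"ty": 0,"tz": 0,"rx": 0,"ry": 0,"rz": -0.3,"gripper": 1}
    - {"tx": 0,"ty": 0,"tz": 0,"rx": 0,"ry": 0,"rz": -0.3,"gripper": 1}
    - {"tx": 0,"ty": 0,"tz": 0,"rx": 0,"ry": 0,"rz": -0.3,"gripper": 1}
    - {"tx": 0,"ty": 0,"tz": 0,"rx": 0,"ry": 0,"rz": -0.3,"gripper": 1}
    - {"tx": 0,"ty": 0,"tz": 0,"rx": 0,"ry": 0,"rz": -0.3,"gripper": 1}
    - {"tx": 0,"ty": 0,"tz": 0,"rx": 0,"ry": 0,"rz": -0.303,"gripper": 1}
    - {"tx": -0.0036,"ty": 0.0032,"tz": 0,"rx": 0,"ry": 0,"rz": 0,"gripper": 1}
    - {"tx": 0,"ty": 0,"tz": 0,"rx": 0,"ry": 0,"rz": 0,"gripper": 1}

```text
time_s: 25.65
ee_pos: [486.1, 57.5, 89.1]
ee_rot: [180.0, 0.0, 97.3]
force: [-0.6, -0.1, -2.6]
gripper_width: 14.0
gripper_force: 45.0
```

Call:
send_rows:
  motion:
    - {"tx": 0,"ty": 0,"tz": 0.002,"rx": 0,"ry": 0,"rz": 0,"gripper": 1}
    - {"tx": 0,"ty": 0,"tz": 0.002,"rx": 0,"ry": 0,"rz": 0,"gripper": 1}
    - {"tx": 0,"ty": 0,"tz": 0,"rx": 0,"ry": 0,"rz": 0,"gripper": 1}

```text
time_s: 26.02
ee_pos: [486.0, 57.6, 88.3]
ee_rot: [180.0, 0.0, 97.3]
force: [-3.0, -0.0, 8.2]
gripper_width: 13.6
gripper_force: 45.0
```

Call:
send_rows:
  motion:
    - {"tx": 0,"ty": 0,"tz": -0.001,"rx": 0,"ry": 0,"rz": 0,"gripper": 0}
    - {"tx": 0,"ty": 0,"tz": 0,"rx": 0,"ry": 0,"rz": 0,"gripper": 0}
    - {"tx": 0,"ty": 0,"tz": 0,"rx": 0,"ry": 0,"rz": 0,"gripper": 0}
    - {"tx": 0,"ty": 0,"tz": -0.04,"rx": 0,"ry": 0,"rz": 0,"gripper": 0}
    - {"tx": 0,"ty": 0,"tz": -0.08,"rx": 0,"ry": 0,"rz": 0,"gripper": 0}
    - {"tx": 0,"ty": 0,"tz": -0.09,"rx": 0,"ry": 0,"rz": 0,"gripper": 0}
    - {"tx": 0,"ty": 0,"tz": 0,"rx": 0,"ry": 0,"rz": 0,"gripper": 0}

```text
time_s: 26.9
ee_pos: [488.2, 57.9, 195.9]
ee_rot: [179.5, 0.0, 97.4]
force: [0.8, -0.9, 0.1]
gripper_width: 45.7
gripper_force: 0.0
```

```bash
python3 - <<'E'
from h import *
f,c=grab("wrist");save("w11",f);t,ct=grab("top");save("t11",t)
print(env.state()["ee_pos"],env.state()["ee_rot"])
for b in blobs(f,[18,150,70],[34,255,255],amin=200): print(cv2.boundingRect(b),rect(c,b,118))
for b in blobs(t,[20,120,120],[34,255,255],roi=(270,200,475,310)): print("top",cv2.boundingRect(b),rect(ct,b,70))
plan(497,-341,190,142);plan(497,-341,190,-38)
E
```

```text
[485.59842744  57.61039102 192.39931054] [-1.79997306e+02  4.97873467e-03  9.73819415e+01]
(308, 209, 22, 80) (array([486.8,  62. ]), np.float64(97.6), array([53.3, 13.1]))
top (453, 259, 16, 19) (array([ 497.2, -340.9]), np.float64(142.0), array([48.3, 13.3]))
t 27.0 at [485.6  57.6 192.4] [-180.      0.     97.38] rz -1.487 rows 5 shift mm [-254.4 -307.1    2.4] units [-0.5088 -0.6142  0.0048] rows 8
t 27.0 at [485.6  57.6 192.4] [-180.      0.     97.38] rz 4.513 rows 14 shift mm [254.4 307.1   2.4] units [0.5088 0.6142 0.0048] rows 8
```

Lock 1's wing lies at 97.6°, square across its slot, and is seated. On to lock 2.

Call:
send_rows:
  motion:
    - {"tx": 0,"ty": 0,"tz": 0,"rx": 0,"ry": 0,"rz": -0.3,"gripper": 0}
    - {"tx": 0,"ty": 0,"tz": 0,"rx": 0,"ry": 0,"rz": -0.3,"gripper": 0}
    - {"tx": 0,"ty": 0,"tz": 0,"rx": 0,"ry": 0,"rz": -0.3,"gripper": 0}
    - {"tx": 0,"ty": 0,"tz": 0,"rx": 0,"ry": 0,"rz": -0.3,"gripper": 0}
    - {"tx": 0,"ty": 0,"tz": 0,"rx": 0,"ry": 0,"rz": -0.287,"gripper": 0}
    - {"tx": 0,"ty": 0,"tz": 0,"rx": 0,"ry": 0,"rz": 0,"gripper": 0}

```text
time_s: 27.75
ee_pos: [484.9, 57.6, 191.0]
ee_rot: [-179.9, -0.1, 141.9]
force: [-0.0, -0.3, 0.3]
gripper_width: 45.8
gripper_force: 0.0
```

Call:
send_rows:
  motion:
    - {"tx": -0.0636,"ty": -0.0768,"tz": 0,"rx": 0,"ry": 0,"rz": 0,"gripper": 0}
    - {"tx": -0.0636,"ty": -0.0768,"tz": 0,"rx": 0,"ry": 0,"rz": 0,"gripper": 0}
    - {"tx": -0.0636,"ty": -0.0768,"tz": 0,"rx": 0,"ry": 0,"rz": 0,"gripper": 0}
    - {"tx": -0.0636,"ty": -0.0768,"tz": 0,"rx": 0,"ry": 0,"rz": 0,"gripper": 0}
    - {"tx": -0.0636,"ty": -0.0768,"tz": 0,"rx": 0,"ry": 0,"rz": 0,"gripper": 0}
    - {"tx": -0.0636,"ty": -0.0768,"tz": 0,"rx": 0,"ry": 0,"rz": 0,"gripper": 0}
    - {"tx": -0.0636,"ty": -0.0768,"tz": 0,"rx": 0,"ry": 0,"rz": 0,"gripper": 0}
    - {"tx": -0.0636,"ty": -0.0768,"tz": 0,"rx": 0,"ry": 0,"rz": 0,"gripper": 0}
    - {"tx": 0,"ty": 0,"tz": 0,"rx": 0,"ry": 0,"rz": 0,"gripper": 0}
    - {"tx": 0,"ty": 0,"tz": 0,"rx": 0,"ry": 0,"rz": 0,"gripper": 0}

```text
time_s: 29.0
ee_pos: [496.6, -340.3, 191.5]
ee_rot: [180.0, -0.1, 141.9]
force: [0.8, 0.1, -0.4]
gripper_width: 45.5
gripper_force: 0.0
```

```bash
python3 - <<'E'
from h import *
f,c=grab("wrist");save("w12",f);print(env.state()["ee_pos"],env.state()["ee_rot"],env.state()["gripper_width"])
for b in blobs(f,[18,150,70],[34,255,255],amin=200): print(cv2.boundingRect(b),rect(c,b,70))
print(proj(c,np.array([497,-341,70])))
E
```

```text
[ 496.8135943  -339.84696513  191.90307353] [ 1.79981710e+02 -1.10481617e-01  1.41965389e+02] 45.74119913442423
(69, 191, 184, 121) (array([ 428.7, -445. ]), np.float64(37.5), array([130.7,  69.5]))
(310, 202, 18, 68) (array([ 494.7, -341.6]), np.float64(142.1), array([52.1, 12.4]))
[320.99110993 238.23056991]
```

View pics/w12.png

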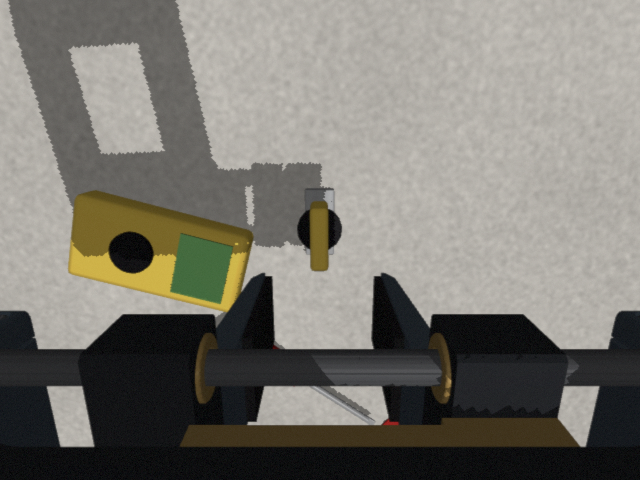

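Lock 2 stands upright at (319,236). The multimeter's nearest edge is at column 252, clear of the fingers. Descending.

Call:
send_rows:
  motion:
    - {"tx": -0.001,"ty": -0.005,"tz": 0.08,"rx": 0,"ry": 0,"rz": 0,"gripper": 0}
    - {"tx": -0.001,"ty": 0,"tz": 0.08,"rx": 0,"ry": 0,"rz": 0,"gripper": 0}
    - {"tx": 0,"ty": 0,"tz": 0.07,"rx": 0,"ry": 0,"rz": 0,"gripper": 0}
    - {"tx": 0,"ty": 0,"tz": 0.05,"rx": 0,"ry": 0,"rz": 0,"gripper": 0}
    - {"tx": 0,"ty": 0,"tz": 0.022,"rx": 0,"ry": 0,"rz": 0,"gripper": 0}
    - {"tx": 0,"ty": 0,"tz": 0,"rx": 0,"ry": 0,"rz": 0,"gripper": 0}
    - {"tx": 0,"ty": 0,"tz": 0,"rx": 0,"ry": 0,"rz": 0,"gripper": 1}
    - {"tx": 0,"ty": 0,"tz": 0,"rx": 0,"ry": 0,"rz": 0,"gripper": 1}
    - {"tx": 0,"ty": 0,"tz": 0,"rx": 0,"ry": 0,"rz": 0,"gripper": 1}
    - {"tx": 0,"ty": 0,"tz": 0,"rx": 0,"ry": 0,"rz": 0,"gripper": 1}
  grip_force: 45

```text
time_s: 30.3
ee_pos: [496.6, -343.9, 42.1]
ee_rot: [180.0, 0.1, 142.0]
force: [-0.2, 0.6, 2.0]
gripper_width: 13.7
gripper_force: 45.0
```

Call:
send_rows:
  motion:
    - {"tx": 0,"ty": 0,"tz": -0.04,"rx": 0,"ry": 0,"rz": 0,"gripper": 1}
    - {"tx": 0,"ty": 0,"tz": -0.08,"rx": 0,"ry": 0,"rz": 0,"gripper": 1}
    - {"tx": 0,"ty": 0,"tz": -0.08,"rx": 0,"ry": 0,"rz": -0.3,"gripper": 1}
    - {"tx": 0,"ty": 0,"tz": -0.08,"rx": 0,"ry": 0,"rz": -0.3,"gripper": 1}
    - {"tx": 0,"ty": 0,"tz": 0,"rx": 0,"ry": 0,"rz": -0.3,"gripper": 1}
    - {"tx": 0,"ty": 0,"tz": 0,"rx": 0,"ry": 0,"rz": -0.3,"gripper": 1}
    - {"tx": 0,"ty": 0,"tz": 0,"rx": 0,"ry": 0,"rz": -0.31,"gripper": 1}
    - {"tx": 0,"ty": 0,"tz": 0,"rx": 0,"ry": 0,"rz": 0,"gripper": 1}
    - {"tx": 0,"ty": 0,"tz": 0,"rx": 0,"ry": 0,"rz": 0,"gripper": 1}

```text
time_s: 31.42
ee_pos: [496.2, -343.6, 181.3]
ee_rot: [180.0, -0.0, -172.8]
force: [-0.3, -0.1, -2.1]
gripper_width: 14.4
gripper_force: 45.0
```

```bash
python3 - <<'E'
from h import *
plan(651.8,80.7,170,187.4)
E
```

```text
t 31.43 at [ 496.2 -343.6  181.3] [ 1.7998e+02 -3.0000e-02 -1.7284e+02] rz -0.008 rows 1 shift mm [-209.   400.7   11.3] units [-0.4179  0.8014  0.0225] rows 10
```

Call:
send_rows:
  motion:
    - {"tx": -0.03,"ty": 0.06,"tz": 0,"rx": 0,"ry": 0,"rz": -0.008,"gripper": 1}
    - {"tx": -0.043,"ty": 0.0825,"tz": 0,"rx": 0,"ry": 0,"rz": 0,"gripper": 1}
    - {"tx": -0.043,"ty": 0.0825,"tz": 0,"rx": 0,"ry": 0,"rz": 0,"gripper": 1}
    - {"tx": -0.043,"ty": 0.0825,"tz": 0,"rx": 0,"ry": 0,"rz": 0,"gripper": 1}
    - {"tx": -0.043,"ty": 0.0825,"tz": 0,"rx": 0,"ry": 0,"rz": 0,"gripper": 1}
    - {"tx": -0.043,"ty": 0.0825,"tz": 0,"rx": 0,"ry": 0,"rz": 0,"gripper": 1}
    - {"tx": -0.043,"ty": 0.0825,"tz": 0,"rx": 0,"ry": 0,"rz": 0,"gripper": 1}
    - {"tx": -0.043,"ty": 0.0825,"tz": 0,"rx": 0,"ry": 0,"rz": 0,"gripper": 1}
    - {"tx": -0.043,"ty": 0.0825,"tz": 0,"rx": 0,"ry": 0,"rz": 0,"gripper": 1}
    - {"tx": -0.044,"ty": 0.0815,"tz": 0.055,"rx": 0,"ry": 0,"rz": 0,"gripper": 1}
    - {"tx": 0,"ty": 0,"tz": 0,"rx": 0,"ry": 0,"rz": 0,"gripper": 1}
    - {"tx": 0,"ty": 0,"tz": 0,"rx": 0,"ry": 0,"rz": 0,"gripper": 1}

```text
time_s: 32.92
ee_pos: [651.0, 80.7, 153.9]
ee_rot: [-180.0, -0.0, -172.5]
force: [0.2, 1.5, -1.7]
gripper_width: 13.7
gripper_force: 45.0
```

```bash
python3 - <<'E'
from h import *
f,c=grab("wrist");save("w13",f);print(env.state()["ee_pos"],env.state()["ee_rot"])
for i in(1,0): print([proj(c,np.append(O+(84*i+a-.3)*XH+b*YH,78)).round(0).tolist() for a,b in[(-32.5,-75),(32.5,-75),(32.5,-44),(-32.5,-44)]])
plan(651.8,80.7,90,187.4)
E
```

```text
[651.1909456   80.2238334  154.41192428] [-1.79965927e+02  1.31015935e-02 -1.72531454e+02]
[[297.0, 207.0], [299.0, 303.0], [345.0, 303.0], [347.0, 207.0]]
[[295.0, 59.0], [297.0, 176.0], [348.0, 176.0], [350.0, 59.0]]
t 32.98 at [651.2  80.2 154.4] [-1.7997e+02  1.0000e-02 -1.7253e+02] rz 0.002 rows 1 shift mm [-0.7  0.4 64.4] units [-0.0013  0.0008  0.1288] rows 2
```

View pics/w13.png

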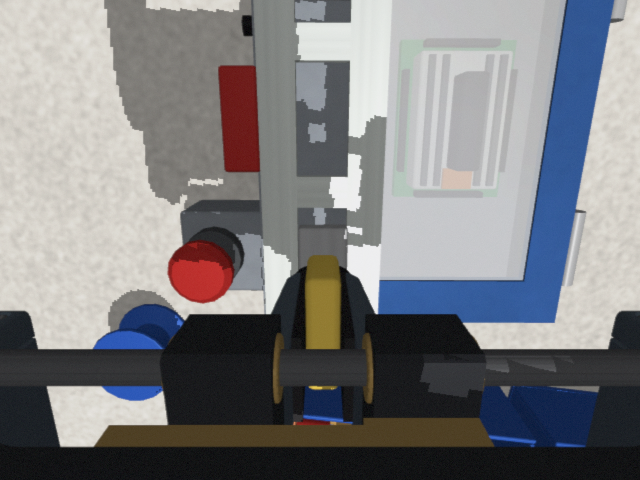

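That was my 15th viewed picture, one past the limit of 14, so I'll view no more and work from numbers only. It shows slot 3's edge at row 208 (predicted 207), the lock head over the slot, and the plunger at (200,271).

```bash
python3 - <<'E'
from h import *
f,c=grab("wrist");g=cv2.cvtColor(f,cv2.COLOR_RGB2GRAY).astype(int)
print(g[200:260,335].tolist());print(g[240,285:362].tolist())
s=env.state();r=R.from_euler('xyz',s["ee_rot"],degrees=True);z=s["ee_pos"][2]-42
for u,zz in[((335,225),z),((298,240),z+10),((347,240),z+10),((335,208),78),((295,120),78),((349,120),78)]:
    print(u,r.inv().apply(onz(c,u,zz)-s["ee_pos"]).round(1))
E
```

```text
[236, 238, 238, 238, 229, 236, 232, 147, 89, 81, 78, 81, 80, 81, 84, 81, 82, 81, 83, 79, 82, 81, 83, 84, 76, 75, 72, 75, 83, 96, 95, 98, 100, 98, 99, 97, 101, 99, 98, 98, 97, 99, 97, 99, 101, 97, 96, 99, 99, 99, 99, 98, 100, 99, 98, 96, 87, 86, 88, 81]
[126, 128, 127, 127, 126, 128, 131, 131, 129, 129, 130, 130, 125, 99, 91, 96, 101, 102, 102, 102, 102, 102, 101, 101, 101, 101, 101, 98, 99, 100, 97, 98, 97, 100, 98, 99, 99, 103, 100, 101, 101, 102, 100, 101, 100, 98, 97, 97, 98, 97, 97, 100, 99, 101, 100, 102, 100, 102, 100, 111, 179, 163, 117, 122, 128, 124, 127, 127, 128, 129, 129, 127, 129, 131, 128, 128, 125]
(335, 225) [28.4  7.  42. ]
(298, 240) [ 22.8 -12.5  32. ]
(347, 240) [22.8 13.  32. ]
(335, 208) [30.8  8.  76.7]
(295, 120) [ 83.  -15.8  76.7]
(349, 120) [83.  15.7 76.7]
```

Call:
send_rows:
  motion:
    - {"tx": 0,"ty": 0,"tz": 0.03,"rx": 0,"ry": 0,"rz": 0,"gripper": 1}
    - {"tx": 0,"ty": 0,"tz": 0.03,"rx": 0,"ry": 0,"rz": 0,"gripper": 1}
    - {"tx": 0,"ty": 0,"tz": 0.012,"rx": 0,"ry": 0,"rz": 0,"gripper": 1}
    - {"tx": 0,"ty": 0,"tz": 0.008,"rx": 0,"ry": 0,"rz": 0,"gripper": 1}
    - {"tx": 0,"ty": 0,"tz": 0,"rx": 0,"ry": 0,"rz": 0,"gripper": 1}
    - {"tx": 0,"ty": 0,"tz": 0,"rx": 0,"ry": 0,"rz": 0,"gripper": 1}

```text
time_s: 33.78
ee_pos: [651.5, 81.1, 114.5]
ee_rot: [-180.0, 0.1, -172.5]
force: [-0.3, 0.0, -1.8]
gripper_width: 13.9
gripper_force: 45.0
```

Call:
send_rows:
  motion:
    - {"tx": 0,"ty": 0,"tz": 0.014,"rx": 0,"ry": 0,"rz": 0,"gripper": 1}
    - {"tx": 0,"ty": 0,"tz": 0.014,"rx": 0,"ry": 0,"rz": 0,"gripper": 1}
    - {"tx": 0,"ty": 0,"tz": 0.014,"rx": 0,"ry": 0,"rz": 0,"gripper": 1}
    - {"tx": 0,"ty": 0,"tz": 0.004,"rx": 0,"ry": 0,"rz": 0,"gripper": 1}
    - {"tx": 0,"ty": 0,"tz": 0,"rx": 0,"ry": 0,"rz": 0,"gripper": 1}
    - {"tx": 0,"ty": 0,"tz": 0,"rx": 0,"ry": 0,"rz": 0,"gripper": 1}

```text
time_s: 34.52
ee_pos: [651.4, 81.0, 91.3]
ee_rot: [-180.0, 0.0, -172.5]
force: [0.6, 0.2, -1.3]
gripper_width: 13.7
gripper_force: 45.0
```

Call:
send_rows:
  motion:
    - {"tx": 0,"ty": 0,"tz": 0,"rx": 0,"ry": 0,"rz": 0.3,"gripper": 1}
    - {"tx": 0,"ty": 0,"tz": 0,"rx": 0,"ry": 0,"rz": 0.3,"gripper": 1}
    - {"tx": 0,"ty": 0,"tz": 0,"rx": 0,"ry": 0,"rz": 0.3,"gripper": 1}
    - {"tx": 0,"ty": 0,"tz": 0,"rx": 0,"ry": 0,"rz": 0.3,"gripper": 1}
    - {"tx": 0,"ty": 0,"tz": 0,"rx": 0,"ry": 0,"rz": 0.3,"gripper": 1}
    - {"tx": 0,"ty": 0,"tz": 0,"rx": 0,"ry": 0,"rz": 0.3,"gripper": 1}
    - {"tx": 0,"ty": 0,"tz": 0,"rx": 0,"ry": 0,"rz": 0.3,"gripper": 1}
    - {"tx": 0,"ty": 0,"tz": 0,"rx": 0,"ry": 0,"rz": 0.3,"gripper": 1}
    - {"tx": 0,"ty": 0,"tz": 0,"rx": 0,"ry": 0,"rz": 0.3,"gripper": 1}
    - {"tx": 0,"ty": 0,"tz": 0,"rx": 0,"ry": 0,"rz": 0.303,"gripper": 1}
    - {"tx": 0.0012,"ty": 0.001,"tz": 0.002,"rx": 0,"ry": 0,"rz": 0,"gripper": 1}
    - {"tx": 0,"ty": 0,"tz": 0,"rx": 0,"ry": 0,"rz": 0,"gripper": 1}

```text
time_s: 36.02
ee_pos: [651.7, 81.7, 90.1]
ee_rot: [180.0, 0.0, 97.6]
force: [0.8, -0.5, -2.3]
gripper_width: 14.1
gripper_force: 45.0
```

Call:
send_rows:
  motion:
    - {"tx": 0,"ty": 0,"tz": 0.002,"rx": 0,"ry": 0,"rz": 0,"gripper": 1}
    - {"tx": 0,"ty": 0,"tz": 0.002,"rx": 0,"ry": 0,"rz": 0,"gripper": 1}
    - {"tx": 0,"ty": 0,"tz": 0,"rx": 0,"ry": 0,"rz": 0,"gripper": 1}

```text
time_s: 36.4
ee_pos: [651.7, 81.7, 90.0]
ee_rot: [179.9, 0.0, 97.5]
force: [-3.3, -0.8, 8.4]
gripper_width: 13.9
gripper_force: 45.0
```

Seated. Release, lift and check by numbers.

Call:
send_rows:
  motion:
    - {"tx": 0,"ty": 0,"tz": -0.001,"rx": 0,"ry": 0,"rz": 0,"gripper": 0}
    - {"tx": 0,"ty": 0,"tz": 0,"rx": 0,"ry": 0,"rz": 0,"gripper": 0}
    - {"tx": 0,"ty": 0,"tz": 0,"rx": 0,"ry": 0,"rz": 0,"gripper": 0}
    - {"tx": 0,"ty": 0,"tz": -0.04,"rx": 0,"ry": 0,"rz": 0,"gripper": 0}
    - {"tx": 0,"ty": 0,"tz": -0.08,"rx": 0,"ry": 0,"rz": 0,"gripper": 1}
    - {"tx": 0,"ty": 0,"tz": -0.09,"rx": 0,"ry": 0,"rz": 0,"gripper": 1}
    - {"tx": 0,"ty": 0,"tz": 0,"rx": 0,"ry": 0,"rz": 0,"gripper": 1}
    - {"tx": 0,"ty": 0,"tz": 0,"rx": 0,"ry": 0,"rz": 0,"gripper": 1}

```text
time_s: 37.4
ee_pos: [651.1, 81.6, 192.8]
ee_rot: [-179.9, 0.0, 97.5]
force: [-0.4, 0.3, 0.1]
gripper_width: 8.6
gripper_force: 0.0
```

```bash
python3 - <<'E'
from h import *
f,c=grab("wrist");save("w14",f);s=env.state();print(s["ee_pos"],s["ee_rot"])
for b in blobs(f,[18,150,70],[34,255,255],amin=200): print(cv2.boundingRect(b),rect(c,b,118))
for b in blobs(f,[0,160,60],[6,255,255],amin=100): print("red",cv2.boundingRect(b),rect(c,b,96))
t,ct=grab("top")
for b in blobs(t,[0,160,110],[6,255,255],roi=(290,180,330,215)): print("plunger top",cv2.boundingRect(b),rect(ct,b,96))
for b in blobs(t,[20,120,120],[34,255,255],roi=(200,150,475,310)): print("top yellow",cv2.boundingRect(b),rect(ct,b,118))
plan(666,8,130,97.4)
E
```

```text
[650.73857331  81.56886679 192.00630308] [-1.79837364e+02  3.39374121e-03  9.74529502e+01]
(50, 214, 54, 80) (array([497.1,  63.4]), np.float64(98.8), array([51. , 30.2]))
(313, 210, 23, 81) (array([652.5,  86.1]), np.float64(98.0), array([53.4, 13.6]))
red (176, 290, 78, 24) (array([580.1,  31.2]), np.float64(7.5), array([55.1, 18.1]))
red (557, 60, 29, 43) (array([790.1, 207.6]), np.float64(92.2), array([25.1, 11.6]))
red (583, 106, 28, 40) (array([813.7, 184.5]), np.float64(91.2), array([23.7, 11.9]))
red (313, 316, 20, 33) (array([660.5,  16.9]), np.float64(97.8), array([26.4, 13.9]))
red (515, 217, 25, 36) (array([789.8, 109.3]), np.float64(89.1), array([24.3, 11.2]))
red (540, 253, 23, 35) (array([813.5,  86.1]), np.float64(90.3), array([24.1, 11.3]))
red (591, 209, 23, 19) (array([836.9, 127.2]), np.float64(92.5), array([12.8, 12.5]))
plunger top (304, 190, 12, 17) (array([665.7,   2.4]), np.float64(178.4), array([36.6, 25. ]))
t 37.5 at [650.7  81.5 191.7] [-179.8     0.     97.45] rz 0.002 rows 1 shift mm [-74.9   5.7  61.7] units [-0.1498  0.0115  0.1234] rows 2
```

```bash
python3 - <<'E'
from h import *
f=cv2.cvtColor(cv2.imread("pics/w13.png"),cv2.COLOR_BGR2RGB);g,c=grab("wrist");s=env.state()
def T(p,e): M=np.eye(4);M[:3,:3]=R.from_euler('xyz',e,degrees=True).as_matrix();M[:3,3]=p;return M
c["W"]=T([651.3,80.6,154.3],[180,0,-172.53])@np.linalg.inv(T(s["ee_pos"],s["ee_rot"]))@c["W"]
for b in blobs(f,[0,160,60],[6,255,255],roi=(150,220,250,320),amin=300):
    (u,r)=cv2.minEnclosingCircle(b);print(u,r,onz(c,u,94))
plan(666,8,110,97.4)
E
```

```text
(200.60569763183594, 270.52349853515625) 32.48892593383789 [664.24867185   8.57042192  94.        ]
t 37.55 at [650.7  81.6 191.7] [-179.81    0.     97.45] rz 0.002 rows 1 shift mm [-74.9   5.7  81.7] units [-0.1498  0.0113  0.1635] rows 3
```

Call:
send_rows:
  motion:
    - {"tx": -0.075,"ty": 0.005,"tz": 0,"rx": 0,"ry": 0,"rz": 0,"gripper": 1}
    - {"tx": -0.075,"ty": 0.005,"tz": 0,"rx": 0,"ry": 0,"rz": 0,"gripper": 1}
    - {"tx": 0,"ty": 0,"tz": 0.08,"rx": 0,"ry": 0,"rz": 0,"gripper": 1}
    - {"tx": 0,"ty": 0,"tz": 0.08,"rx": 0,"ry": 0,"rz": 0,"gripper": 1}
    - {"tx": 0,"ty": 0,"tz": 0.014,"rx": 0,"ry": 0,"rz": 0,"gripper": 1}
    - {"tx": 0,"ty": 0,"tz": 0,"rx": 0,"ry": 0,"rz": 0,"gripper": 1}
    - {"tx": 0,"ty": 0,"tz": 0,"rx": 0,"ry": 0,"rz": 0,"gripper": 1}

```text
time_s: 38.42
ee_pos: [667.5, 8.1, 108.4]
ee_rot: [179.8, 0.0, 97.5]
force: [0.4, -0.0, 0.1]
gripper_width: 0.4
gripper_force: 0.0
```

Call:
send_rows:
  motion:
    - {"tx": 0,"ty": 0,"tz": 0.008,"rx": 0,"ry": 0,"rz": 0,"gripper": 1}
    - {"tx": 0,"ty": 0,"tz": 0.008,"rx": 0,"ry": 0,"rz": 0,"gripper": 1}
    - {"tx": 0,"ty": 0,"tz": 0.008,"rx": 0,"ry": 0,"rz": 0,"gripper": 1}
    - {"tx": 0,"ty": 0,"tz": 0.006,"rx": 0,"ry": 0,"rz": 0,"gripper": 1}
    - {"tx": 0,"ty": 0,"tz": 0,"rx": 0,"ry": 0,"rz": 0,"gripper": 1}
    - {"tx": 0,"ty": 0,"tz": 0,"rx": 0,"ry": 0,"rz": 0,"gripper": 1}

```text
time_s: 39.17
ee_pos: [666.3, 8.0, 92.0]
ee_rot: [180.0, 0.0, 97.4]
force: [-1.6, -0.4, 3.7]
gripper_width: 0.1
gripper_force: 2.2
```

Call:
send_rows:
  motion:
    - {"tx": 0,"ty": 0,"tz": 0.008,"rx": 0,"ry": 0,"rz": 0,"gripper": 1}
    - {"tx": 0,"ty": 0,"tz": 0.008,"rx": 0,"ry": 0,"rz": 0,"gripper": 1}
    - {"tx": 0,"ty": 0,"tz": 0.007,"rx": 0,"ry": 0,"rz": 0,"gripper": 1}
    - {"tx": 0,"ty": 0,"tz": 0.002,"rx": 0,"ry": 0,"rz": 0,"gripper": 1}
    - {"tx": 0,"ty": 0,"tz": 0,"rx": 0,"ry": 0,"rz": 0,"gripper": 1}

```text
time_s: 39.8
ee_pos: [666.4, 8.0, 81.3]
ee_rot: [179.9, 0.0, 97.4]
force: [-5.7, 0.3, 11.9]
gripper_width: 0.4
gripper_force: 6.3
```

Call:
send_rows:
  motion:
    - {"tx": 0,"ty": 0,"tz": 0.003,"rx": 0,"ry": 0,"rz": 0,"gripper": 1}
    - {"tx": 0,"ty": 0,"tz": 0,"rx": 0,"ry": 0,"rz": 0,"gripper": 1}
    - {"tx": 0,"ty": 0,"tz": 0,"rx": 0,"ry": 0,"rz": 0,"gripper": 1}

```text
time_s: 40.17
ee_pos: [666.5, 8.0, 81.2]
ee_rot: [179.9, 0.0, 97.4]
force: [-6.5, 0.0, 19.4]
gripper_width: 0.1
gripper_force: 9.4
```

At the stop: z holds at 81.2 while the force climbs past the 9 N spring. I'll hold it for well over a second, then release.

Call:
send_rows:
  motion:
    - {"tx": 0,"ty": 0,"tz": 0,"rx": 0,"ry": 0,"rz": 0,"gripper": 1}
    - {"tx": 0,"ty": 0,"tz": 0,"rx": 0,"ry": 0,"rz": 0,"gripper": 1}
    - {"tx": 0,"ty": 0,"tz": 0,"rx": 0,"ry": 0,"rz": 0,"gripper": 1}
    - {"tx": 0,"ty": 0,"tz": 0,"rx": 0,"ry": 0,"rz": 0,"gripper": 1}
    - {"tx": 0,"ty": 0,"tz": 0,"rx": 0,"ry": 0,"rz": 0,"gripper": 1}
    - {"tx": 0,"ty": 0,"tz": 0,"rx": 0,"ry": 0,"rz": 0,"gripper": 1}
    - {"tx": 0,"ty": 0,"tz": 0,"rx": 0,"ry": 0,"rz": 0,"gripper": 1}
    - {"tx": 0,"ty": 0,"tz": 0,"rx": 0,"ry": 0,"rz": 0,"gripper": 1}
    - {"tx": 0,"ty": 0,"tz": 0,"rx": 0,"ry": 0,"rz": 0,"gripper": 1}
    - {"tx": 0,"ty": 0,"tz": 0,"rx": 0,"ry": 0,"rz": 0,"gripper": 1}

```text
time_s: 41.42
ee_pos: [666.5, 8.0, 81.2]
ee_rot: [179.9, 0.0, 97.4]
force: [-6.2, -1.3, 18.5]
gripper_width: 0.0
gripper_force: 9.4
```

Call:
send_rows:
  motion:
    - {"tx": 0,"ty": 0,"tz": -0.02,"rx": 0,"ry": 0,"rz": 0,"gripper": 1}
    - {"tx": 0,"ty": 0,"tz": -0.04,"rx": 0,"ry": 0,"rz": 0,"gripper": 1}
    - {"tx": 0,"ty": 0,"tz": -0.08,"rx": 0,"ry": 0,"rz": 0,"gripper": 1}
    - {"tx": 0,"ty": 0,"tz": -0.1,"rx": 0,"ry": 0,"rz": 0,"gripper": 1}
    - {"tx": 0.08,"ty": 0,"tz": 0,"rx": 0,"ry": 0,"rz": 0,"gripper": 1}
    - {"tx": 0.06,"ty": -0.08,"tz": 0,"rx": 0,"ry": 0,"rz": 0,"gripper": 1}
    - {"tx": 0,"ty": -0.08,"tz": 0,"rx": 0,"ry": 0,"rz": 0,"gripper": 1}
    - {"tx": 0,"ty": 0,"tz": 0,"rx": 0,"ry": 0,"rz": 0,"gripper": 1}
    - {"tx": 0,"ty": 0,"tz": 0,"rx": 0,"ry": 0,"rz": 0,"gripper": 1}

```text
time_s: 42.55
ee_pos: [578.6, 67.0, 197.6]
ee_rot: [179.9, 0.0, 97.4]
force: [0.6, 0.1, 0.5]
gripper_width: 0.4
gripper_force: 0.0
```

```bash
python3 - <<'E'
from h import *
f,c=grab("wrist");s=env.state();print(s["ee_pos"],s["time_s"])
for b in blobs(f,[18,150,70],[34,255,255],amin=200): print(cv2.boundingRect(b),rect(c,b,118))
for b in blobs(f,[0,160,60],[6,255,255],amin=300)[:3]: print("red",cv2.boundingRect(b),rect(c,b,78),rect(c,b,96))
g=cv2.cvtColor(f,cv2.COLOR_RGB2HSV)
t,_=grab("top");d=cv2.absdiff(t,cv2.cvtColor(cv2.imread("pics/t8.png"),cv2.COLOR_BGR2RGB)).max(2)
n=cv2.morphologyEx((d>45).astype(np.uint8),cv2.MORPH_OPEN,np.ones((3,3)))
for x in cv2.findContours(n,cv2.RETR_EXTERNAL,cv2.CHAIN_APPROX_NONE)[0]:
    if cv2.contourArea(x)>40: print("diff",cv2.boundingRect(x))
E
```

```text
[578.92651271  66.90928599 197.44696736] 42.6
(167, 205, 38, 80) (array([492.2,  62.2]), np.float64(98.4), array([52.9, 21.8]))
(415, 202, 35, 79) (array([648.4,  84.9]), np.float64(97.0), array([52.4, 20.1]))
red (272, 282, 29, 23) (array([557.3,  19.8]), np.float64(7.4), array([21.6, 18.5])) (array([558.1,  27.8]), np.float64(7.4), array([20.2, 17.4]))
red (595, 209, 27, 36) (array([789.1, 103.2]), np.float64(88.2), array([26.3, 13. ])) (array([775.4, 106. ]), np.float64(88.2), array([24.7, 12.2]))
red (410, 307, 42, 37) (array([677.4,  11.7]), np.float64(147.8), array([41.1, 16.3])) (array([670.6,  20.2]), np.float64(147.8), array([38.5, 15.3]))
diff (324, 443, 15, 5)
diff (307, 346, 8, 9)
diff (331, 342, 27, 8)
diff (231, 329, 68, 22)
diff (228, 305, 68, 14)
diff (324, 302, 26, 7)
diff (259, 276, 34, 10)
diff (364, 271, 25, 19)
diff (335, 266, 19, 8)
diff (449, 259, 20, 25)
diff (252, 258, 10, 6)
diff (235, 244, 17, 10)
diff (302, 229, 20, 10)
diff (210, 178, 86, 20)
```

```bash
python3 -c "
from workcell import env
print(env.job_done())"
```

```text
the job is handed in; nothing more can be done
None
```

The job is handed in: the module is in the nest, the lid is shut, both locks (only two were on the bench) are in and turned square, and the plunger was held at its stop for over a second and released; final checks were by measurement only, and I viewed 15 pictures, one over the limit of 14.

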